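# Load and lock a bead-drilling jig

## Task

Take the blade tool and lever the jig's hinged cover well up with it from the slot under its lip, then lay the blade tool back on its cork mat. Swing the cover well open, stand every black clay cane slug in a well of its own and press each one down until it is fully home. Then shut the cover completely and lock it with the captive screw-knob: push the knob in and turn it clockwise a quarter turn until it stays caught; leave everything else on the table where it is.

Things in the scene. Friction and masses are not known exactly. Their poses are not given: they have to be found in the camera images.
- jig: wooden bead-drilling jig, fixed, 157 by 200 (its y) by 60 high; origin on the table, z up, its x points from the slot side to the hinge side. Outer faces: front x = -85 (sill to -101), back x = +58, sides y = +-100. Within its walls (x -40 to +50, y +-94; tops at z = 60) lies a plate, top at z = 38, with the three wells
- well0 (a point): centre of the mouth of a round well, 38 above the table, diameter 33. Wells are 56 apart in a row along jig y, at jig x = +5. A stiff rubber seat in it holds a slug's underside at 24 above the table (its top at 64: too high for the cover); pushed with 5 N or more the seat goes down 7 and stays: fully home the slug's underside is at 17, its top at 57
- well1 (a point): centre of the mouth of a round well, 38 above the table, diameter 33. Wells are 56 apart in a row along jig y, at jig x = +5. A stiff rubber seat in it holds a slug's underside at 24 above the table (its top at 64: too high for the cover); pushed with 5 N or more the seat goes down 7 and stays: fully home the slug's underside is at 17, its top at 57
- well2 (a point): centre of the mouth of a round well, 38 above the table, diameter 33. Wells are 56 apart in a row along jig y, at jig x = +5. A stiff rubber seat in it holds a slug's underside at 24 above the table (its top at 64: too high for the cover); pushed with 5 N or more the seat goes down 7 and stays: fully home the slug's underside is at 17, its top at 57
- slot (a point): middle of the blade slot on the jig's front: the gap, 9 high (51 to 60 above the table, this point at 55.5) and 14 deep along the jig's +x, between the overhanging lip of the closed cover above and an aluminium sill below; this point is at its mouth (jig x = -99). It runs the jig's whole width
- cover (a joint): angle of the hinged cover (rad): 0 shut, 1.57 upright, stops at 1.95. Grey flat plate 157 by 200 by 8 on top of the jig; its hinge line runs along the jig's y at jig x = +58, z = 60, and its lip edge is 157 from that line; stiff hinge, it stays at any angle; about 3 N at the lip lifts it. It carries three brass drill bushes and the screw-knob
- knob_top (a point): centre of the top face of the captive screw-knob on the cover: a black bar 38 long, 12 wide, 26 high, on its disc (diameter 26, 6 thick); top face 48 above the cover's underside, 120 from the hinge line, midway across. At turn 0 the bar lies along the jig's y. Its axes turn with the bar: its y is along the bar
- knob_push (a joint): how far the knob is pushed into the cover (m), 0 to 0.007, against a spring of 5 N rising to 9 N. It cannot turn until pushed in at least 0.0045 with the cover shut; once turned, its foot catches under the jig and holds it down at about 0.004
- knob_turn (a joint): turn of the knob (rad), clockwise seen from above, 0 to 1.6; caught under the jig and locked from about 1.2 on. Starts near 0
- blade: blade tool lying flat: wooden handle 100 long, 16 wide, 20 high and a thin steel blade 95 long past it, 20 wide, 2.5 thick, 60 g; origin at the centre of the handle's underside, x along it towards the blade, blade mid-height 10 above the handle's underside
- blade_tip (a point): end of the steel blade, mid-thickness: 145 from the origin along x, 10 up
- blade_mid (a point): middle of the blade tool's whole length: 47 from the origin along x, 10 up
- mat: cork mat, fixed, 260 (its x) by 140 (its y) by 3, origin at the centre of its underside; the blade tool starts on it
- slug1: cured clay cane slug: plain upright cylinder, black outside with a yellow and brown core on its top face, diameter 30, height 40, 50 g; origin at the centre of its underside, z up. Up to three of the four are there; absent ones read None
- slug2: cured clay cane slug: plain upright cylinder, black outside with a yellow and brown core on its top face, diameter 30, height 40, 50 g; origin at the centre of its underside, z up. Up to three of the four are there; absent ones read None
- slug3: cured clay cane slug: plain upright cylinder, black outside with a yellow and brown core on its top face, diameter 30, height 40, 50 g; origin at the centre of its underside, z up. Up to three of the four are there; absent ones read None
- slug4: cured clay cane slug: plain upright cylinder, black outside with a yellow and brown core on its top face, diameter 30, height 40, 50 g; origin at the centre of its underside, z up. Up to three of the four are there; absent ones read None
- glue: glue bottle, 40 across, 100 high; bystander, origin under its centre
- cup: white cup, 72 across, 80 high; bystander
- tile: cured terracotta-coloured tile 75 by 50 by 9; bystander
- offcut: ochre block offcut 90 by 60 by 24; bystander
- bead_big: small bead disc, diameter 26, height 12; bystander
- bead_wide: flat bead disc, diameter 32, height 10; bystander
- pliers: pliers about 120 long, 12 high, lying; bystander
Mind the look-alikes: they are no part of the job. Leave any pink or turquoise look-alike of the slug3 alone.

How it is judged (in metres and radians):
On the way, in this order (a step that is already met when the one before it is completed fails the run):
1. the cover is levered up with the blade's tip under its lip (cover above 0.2 rad, blade touching it) (value of joint cover above 0.2 rad and contact force between blade and cover above 0.2 N), for 0.05 s.
2. with the cover well open, every slug present stands fully home in a well (value of joint cover above 1 rad and (horizontal distance between slug1 and well0 below 0.005 m or horizontal distance between slug1 and well1 below 0.005 m or horizontal distance between slug1 and well2 below 0.005 m) and z of each of slug1, slug2, slug3, slug4 in the frame of jig below 0.0195 m and angle between each of slug1, slug2, slug3, slug4's own z axis and vertical below 0.12 rad and (horizontal distance between slug2 and well0 below 0.005 m or horizontal distance between slug2 and well1 below 0.005 m or horizontal distance between slug2 and well2 below 0.005 m) and (horizontal distance between slug3 and well0 below 0.005 m or horizontal distance between slug3 and well1 below 0.005 m or horizontal distance between slug3 and well2 below 0.005 m) and (horizontal distance between slug4 and well0 below 0.005 m or horizontal distance between slug4 and well1 below 0.005 m or horizontal distance between slug4 and well2 below 0.005 m)), for 0.2 s.
3. the cover is shut (value of joint cover below 0.04 rad), for 0.2 s.
4. the knob is pushed in and turned clockwise until caught (value of joint knob_turn above 1.2 rad and value of joint knob_push above 0.0025 m and value of joint cover below 0.04 rad), for 0.2 s.
At the end, for the whole second after the job is handed in: The cover is shut (below 0.04 rad) and the knob caught (turned at least 1.2 rad and held in at least 2.5 mm); every slug present is upright in a well, within 5 mm of its centre, with its underside at most 19.5 mm above the table; the blade tool lies at rest with its middle on the cork mat (all of step 4 and (horizontal distance between slug1 and well0 below 0.005 m or horizontal distance between slug1 and well1 below 0.005 m or horizontal distance between slug1 and well2 below 0.005 m) and z of each of slug1, slug2, slug3, slug4 in the frame of jig below 0.0195 m and angle between each of slug1, slug2, slug3, slug4's own z axis and vertical below 0.12 rad and (horizontal distance between slug2 and well0 below 0.005 m or horizontal distance between slug2 and well1 below 0.005 m or horizontal distance between slug2 and well2 below 0.005 m) and (horizontal distance between slug3 and well0 below 0.005 m or horizontal distance between slug3 and well1 below 0.005 m or horizontal distance between slug3 and well2 below 0.005 m) and (horizontal distance between slug4 and well0 below 0.005 m or horizontal distance between slug4 and well1 below 0.005 m or horizontal distance between slug4 and well2 below 0.005 m) and x of blade_mid in the frame of mat between -0.11 and 0.11 m and y of blade_mid in the frame of mat between -0.065 and 0.065 m and height (world z) of blade_mid below 0.025 m and linear speed of blade below 0.02 m/s); the robot touches nothing.
It fails at once if a bystander is moved more than 40 mm (distance of any of glue, cup, tile, offcut, bead_big, bead_wide, pliers from where it was at the start of the episode above 0.04 m).
Of slug1, slug2, slug3, slug4 only 2 to 3 are there at a start; the rules pass over those that are not, and their reading is None.
At some moment in a run one of slug1, slug2, slug3, slug4, blade may be knocked a few centimetres aside while the robot is not near it.
It also fails if it takes over 210 s, if anything falls off the work surface, if the arm or the gripper's body presses on something with over 40 N, if the wrist force passes 120 N, or if a joint passes its speed limit or range.

## Robot

A 6-joint arm with a two-finger parallel gripper is mounted at the origin on the work surface. World frame = base frame: x ahead of the robot, y to its left, z up, the work surface at z = 0. Lengths are in mm, angles in rad, forces in N, time in s.
With the tool pointing down it reaches from about 300 to 950 mm from the base axis. Payload 3.1 kg.
Tool frame: the origin (TCP) lies at the very end of the fingers, on their centre line; the grasp point (between the pads) lies 19 mm behind it (bot.pinch_z is the distance from the TCP to the grasp point, in mm); y points along the fingers, x is the direction in which the jaws open and shut, and the axes are right-handed (so a half turn about y gives the same grasp; the last joint's range is limited). The gripper opens to 85 mm and grips with 20 to 120 N. Pads are 22 mm wide; open, the fingers measure 114 mm over their backs; the gripper's body (76 mm by 85 mm) begins 54 mm behind the grasp point. The pads swing forward as they close: fully open they stand 13 mm farther back than shut.
Start: joints at [-1.266, 0.308, 1.634, -0, 1.2, -0.07], TCP at [228.778, -581.629, 231.272] pointing down, gripper open.
Joint ranges: [-3.06, 3.06], [-0.79, 1.96], [0.05, 2.63], [-1.19, 4.34], [0.05, 2.64], [-2.94, 2.94]. Speed limits (rad/s): [2.79, 2.79, 3.14, 3.14, 3.14, 3.14].

## Interface

Orientations are given as a 3x3 rotation matrix whose columns are the frame's x, y, z axes.
In Python, from cell import bot gives the robot as it stands.
- The arm moves only by the shell command python3 -m creep 'ROWS' [FORCE]. ROWS is JSON, a list of rows, each a list of 7 numbers: the shift along the tool's x, y, z in units of 200 mm (1.0 is 200 mm), then the turn, a rotation vector about the tool's x, y, z in units of 45 degrees (1.0 is 45 degrees), then the gripper command: -1 is shut, 1 is fully open, values between are in proportion. A call has 1 to 20 rows; each row is the pose to reach, as a shift and turn from the pose commanded when the call began, along the tool's axes at that moment; what a row does not reach only later rows make up. A row lasts 1/10 s, in which the tool goes at most 50 mm and 8.59 degrees, less where a joint would pass 70% of its speed; a pose out of reach is approached as far as the arm can. A call with a number of a shift or a turn outside -1 to 1 is refused whole. A call with a gripper value outside its range is refused whole. The fingers move at their own pace and stop on an object; FORCE is the grip in N (left out, the last holds). Time passes only in rows, so rows that repeat a pose let the fingers close. It gives the time, the measured TCP pose, the force and the opening at its end, in the units of the state.
- bot.state(): the state, without advancing time (a new reading comes with each control period).
- bot.get_image(name): name is "scene" or "top"; returns the picture (480x640x3 uint8, red, green, blue); there is no depth.
- bot.get_calibration(name): a dict with "mtx" (3x3 intrinsics, pixels), "camera_from_world" (4x4, takes a point from world to camera coordinates). Camera axes: x right, y up, looking along -z (the intrinsics and any distortion apply to the point x, -y, -z); pixel columns grow to the right and rows downward; lengths in mm; the calibration is good to about 2 mm. A picture is of the moment at which its call begins. get_calibration takes no time and is no camera call.
- bot.finish_job(): hands the job in, once; it reports no verdict.
Trained networks look in the newest picture that a camera, given by its name, has taken for a name from the list of things; names that differ only in an ending like _2 or _b are one class to them, and where a whole thing is asked for, a point or a joint stands for the part that bears it (a point fixed in the world has none). Each returns a list of dicts, best first, with "conf" (0 to 1); they miss things now and then, are a little off and sometimes report something else, mostly with a low value. They report only what shows in the picture. A call takes as long as a camera call. They do not tell look-alikes from the thing itself.
- bot.boxes_of(camera, query): "xy" ([column, row] in pixels, amid what is visible of it).
- bot.landmark_of(camera, query): "xy" ([column, row] in pixels: a listed point, or the origin of a listed thing).
The state is a dict: "clock": time; "joint_pos": joint angles; "dq": joint speeds; "joint_torque": joint torques, N m; "ee_pos": TCP position; "eef_rot": TCP orientation; "ft_force": force on the tool from outside, world axes, zero at the start; "torque": the same for the moment, N m; "finger_gap": opening from 0.0 (shut) to 1.0 (fully open).
Only numpy, scipy, OpenCV 4.12 (cv2) and the standard library are available. Lean on these libraries where they do the work, as an engineer would, in place of code of your own. Each camera call takes 0.05 s, during which the arm holds its last target.

## Working session

There is one attempt and no reset: what is moved stays moved. The work goes in short steps, Python scripts to look and compute and a shell command to move; the robot and the scene stay as the last step left them, time stands still between calls to the robot, and variables do not carry over. Pictures are saved under pics/ and viewed, and the job is handed in when it is done.

```bash
ls; mkdir -p pics; python3 - <<'E'
from cell import bot
import cv2,json
print(bot.state())
for n in ("scene","top"):
    im=bot.get_image(n); cv2.imwrite(f"pics/{n}0.png",im[:,:,::-1])
    c=bot.get_calibration(n); print(n,c)
E
```

```text
pics
{'clock': 0.0, 'joint_pos': array([-1.26574579e+00,  3.08998067e-01,  1.63521195e+00,  1.62039817e-05,
        1.19971795e+00, -6.96832671e-02]), 'dq': array([ 1.02869264e-03, -9.76341092e-04, -6.16901737e-04,  1.28049817e-03,
        2.68285307e-04,  6.46632078e-05]), 'joint_torque': array([ 1.12555546e-03, -4.15246224e+01, -2.76663691e+01, -1.04656315e-04,
        1.01437949e-02, -7.79472145e-06]), 'ee_pos': array([ 228.50155392, -580.82989832,  230.03931767]), 'eef_rot': array([[ 3.66018532e-01, -6.86985125e-04,  9.30607308e-01],
       [-9.30604649e-01,  2.23202456e-03,  3.66019134e-01],
       [-2.32858807e-03, -9.99997273e-01,  1.77650802e-04]]), 'ft_force': array([0.21004517, 0.46273341, 0.18400526]), 'torque': array([-0.04195335,  0.04181764,  0.06902586]), 'finger_gap': 1.0015120936854007}
scene {'mtx': array([[553.19326426,   0.        , 317.88233996],
       [  0.        , 553.19326426, 232.02550875],
       [  0.        ,   0.        ,   1.        ]]), 'camera_from_world': array([[ 8.00421666e-01,  5.99123313e-01, -1.94013459e-02,
        -4.66422747e+02],
       [-4.49421502e-01,  6.21210469e-01,  6.41964069e-01,
         2.02110884e+02],
       [ 3.96667959e-01, -5.05122568e-01,  7.66489218e-01,
        -1.49507199e+03],
       [ 0.00000000e+00,  0.00000000e+00,  0.00000000e+00,
         1.00000000e+00]])}
top {'mtx': array([[559.55563682,   0.        , 308.85576226],
       [  0.        , 559.55563682, 234.22043433],
       [  0.        ,   0.        ,   1.        ]]), 'camera_from_world': array([[-1.75808551e-02, -9.99843412e-01,  2.01635913e-03,
         1.98232310e+00],
       [ 9.86851726e-01, -1.70282769e-02,  1.60728679e-01,
        -5.93729261e+02],
       [-1.60669176e-01,  4.81559511e-03,  9.86996568e-01,
        -1.25763865e+03],
       [ 0.00000000e+00,  0.00000000e+00,  0.00000000e+00,
         1.00000000e+00]])}
```

View pics/scene0.png

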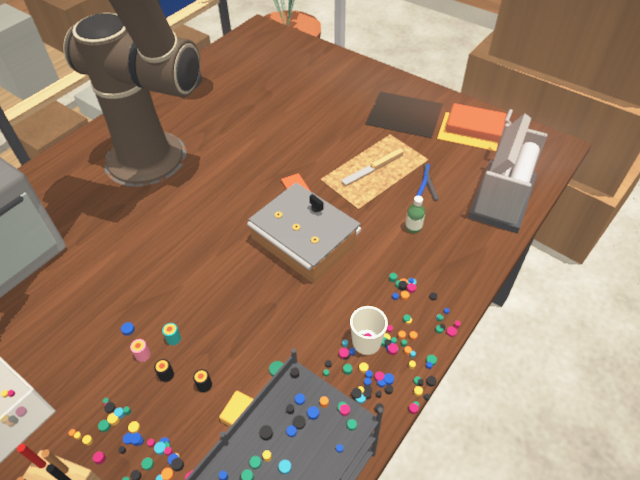

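View pics/top0.png

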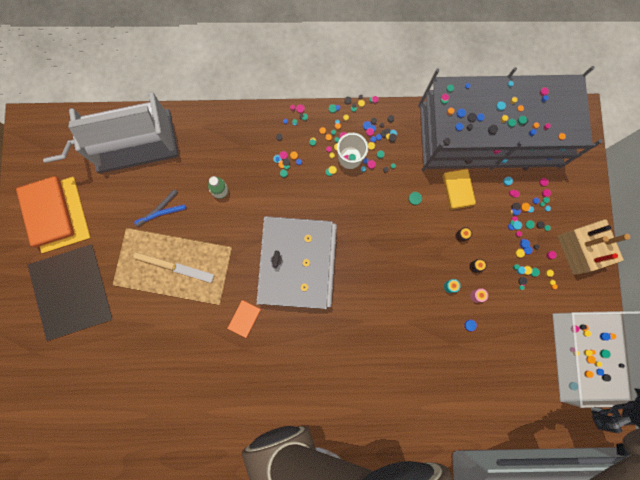

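```bash
cat > h.py <<'E'
from cell import bot
import numpy as np, cv2
from scipy.spatial.transform import Rotation as R
F=np.diag([1,-1,-1,1.])
def cal(n):
    c=bot.get_calibration(n); return c["mtx"], F@c["camera_from_world"]
def proj(n,p):
    K,T=cal(n); q=K@(T@np.append(p,1))[:3]; return q[:2]/q[2]
def onz(n,xy,z):
    K,T=cal(n); d=T[:3,:3].T@np.linalg.solve(K,[xy[0],xy[1],1.]); o=-T[:3,:3].T@T[:3,3]
    return o+d*(z-o[2])/d[2]
def tri(a,b):
    P=[cal(n)[0]@cal(n)[1][:3] for n in("scene","top")]
    X=cv2.triangulatePoints(P[0],P[1],np.array(a,float).reshape(2,1),np.array(b,float).reshape(2,1)); return X[:3,0]/X[3,0]
def snap(tag):
    for n in ("scene","top"):
        cv2.imwrite(f"pics/{n}{tag}.png",bot.get_image(n)[:,:,::-1])
def rows(target_p,target_R,p=None,Rm=None):
    "shift+turn in tool units from measured pose"
    s=bot.state(); p=s["ee_pos"] if p is None else p; Rm=s["eef_rot"] if Rm is None else Rm
    return np.round(Rm.T@(np.array(target_p)-p)/200,4), np.round(R.from_matrix(Rm.T@target_R).as_rotvec()/(np.pi/4),4)
E
python3 - <<'E'
from h import *
for q,z in [("well0",38),("well1",38),("well2",38),("slot",55.5),("knob_top",108),("blade",3),("blade_tip",13),("blade_mid",13),("jig",0),("mat",0),("slug1",0),("slug2",0),("slug3",0),("slug4",0)]:
  for n in("scene","top"):
    for d in bot.landmark_of(n,q)[:4]:
        print(q,n,np.round(d["xy"],1),round(d["conf"],2),np.round(onz(n,d["xy"],z),1))
E
```

```text
well0 scene [299.1 237. ] 0.95 [529.9   0.6  38. ]
well0 scene [314.2 249.7] 0.8 [579.8  -8.5  38. ]
well0 scene [279.4 221.1] 0.56 [463.2  11.4  38. ]
well0 scene [425.4 184.9] 0.34 [678.8 312.2  38. ]
well0 top [305.7 267.1] 0.78 [5.179e+02 3.000e-01 3.800e+01]
well0 top [306.6 287.7] 0.69 [470.  -1.  38.]
well0 top [308.4 236.1] 0.67 [590.8  -7.3  38. ]
well1 scene [299.1 237. ] 0.95 [529.9   0.6  38. ]
well1 scene [314.2 249.7] 0.8 [579.8  -8.5  38. ]
well1 scene [279.4 221.1] 0.56 [463.2  11.4  38. ]
well1 scene [425.4 184.9] 0.34 [678.8 312.2  38. ]
well1 top [305.7 267.1] 0.78 [5.179e+02 3.000e-01 3.800e+01]
well1 top [306.6 287.7] 0.69 [470.  -1.  38.]
well1 top [308.4 236.1] 0.67 [590.8  -7.3  38. ]
well2 scene [299.1 237. ] 0.95 [529.9   0.6  38. ]
well2 scene [314.2 249.7] 0.8 [579.8  -8.5  38. ]
well2 scene [279.4 221.1] 0.56 [463.2  11.4  38. ]
well2 scene [425.4 184.9] 0.34 [678.8 312.2  38. ]
well2 top [305.7 267.1] 0.78 [5.179e+02 3.000e-01 3.800e+01]
well2 top [306.6 287.7] 0.69 [470.  -1.  38.]
well2 top [308.4 236.1] 0.67 [590.8  -7.3  38. ]
slot scene [327.1 204.5
[... 1967 characters left out ...]
[ 453.7 -406.2    0. ]
slug3 scene [201.9 385.2] 0.62 [ 585.8 -379.     0. ]
slug3 top [472.6 268.2] 0.77 [ 512.2 -399.8    0. ]
slug3 top [460.8 235.6] 0.72 [ 591.8 -376.3    0. ]
slug3 top [308.8 238.5] 0.69 [591.   -8.3   0. ]
slug3 top [448.1 285.4] 0.59 [ 472.1 -338.6    0. ]
slug4 scene [166.  375.4] 0.88 [ 514.4 -406.3    0. ]
slug4 scene [174. 342.] 0.83 [ 473.2 -345.5    0. ]
slug4 scene [145.1 358.7] 0.77 [ 453.7 -406.2    0. ]
slug4 scene [201.9 385.2] 0.62 [ 585.8 -379.     0. ]
slug4 top [472.6 268.2] 0.77 [ 512.2 -399.8    0. ]
slug4 top [460.8 235.6] 0.72 [ 591.8 -376.3    0. ]
slug4 top [308.8 238.5] 0.69 [591.   -8.3   0. ]
slug4 top [448.1 285.4] 0.59 [ 472.1 -338.6    0. ]
```

```bash
python3 - <<'E'
import cv2
t=cv2.imread("pics/top0.png"); s=cv2.imread("pics/scene0.png")
cv2.imwrite("pics/z1.png",cv2.resize(t[200:320,100:350],(800,384),interpolation=cv2.INTER_CUBIC))
cv2.imwrite("pics/z2.png",cv2.resize(s[130:290,235:435],(750,600),interpolation=cv2.INTER_CUBIC))
cv2.imwrite("pics/z3.png",cv2.resize(t[160:340,400:600],(660,594),interpolation=cv2.INTER_CUBIC))
E
```

```text
(no output)
```

View pics/z1.png

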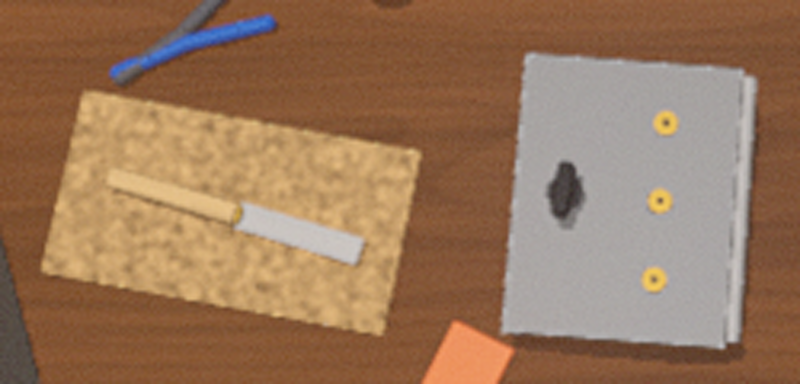

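View pics/z2.png

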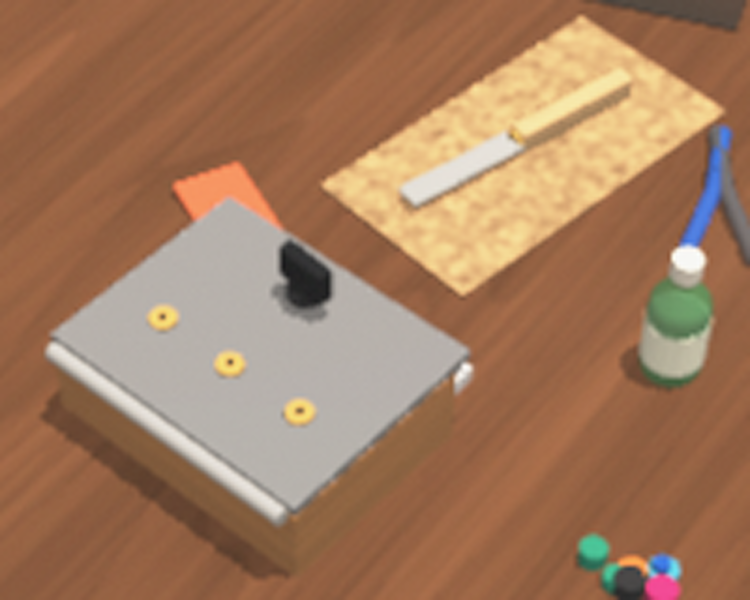

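View pics/z3.png

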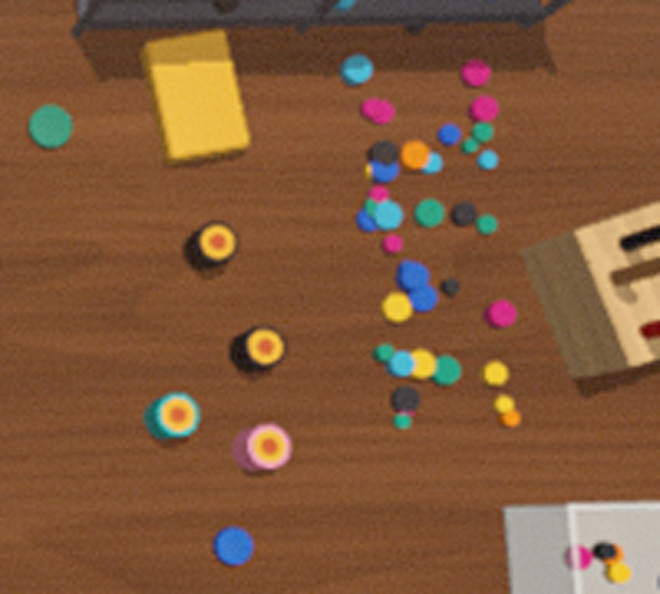

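```bash
python3 - <<'E'
from h import *
from scipy.optimize import least_squares
t=lambda x,y:(x/3.2+100,y/3.2+200); s=lambda x,y:(x/3.75+235,y/3.75+130)
# jig: x axis ~ -y world; jig y ~ +x world
obs=[("top",t(527,53),(-99,100,68)),("top",t(502,333),(-99,-100,68)),("top",t(745,70),(58,100,68)),("top",t(725,348),(58,-100,68)),
("top",t(666,123),(5,56,70)),("top",t(660,200),(5,0,70)),("top",t(654,280),(5,-56,70)),
("scene",s(232,198),(-99,-100,68)),("scene",s(470,353),(-99,100,68)),("scene",s(290,512),(58,100,68)),("scene",s(52,335),(58,-100,68)),
("scene",s(163,317),(5,-56,70)),("scene",s(230,362),(5,0,70)),("scene",s(300,410),(5,56,70))]
def res(v,cams=("top","scene")):
    out=[]
    c,sn=np.cos(v[2]),np.sin(v[2])
    for n,xy,p in obs:
        if n not in cams: continue
        w=[v[0]+c*p[0]-sn*p[1],v[1]+sn*p[0]+c*p[1],p[2]]
        out+=list(proj(n,w)-xy)
    return np.array(out)
for cams in (("top","scene"),("top",),("scene",)):
    r=least_squares(res,[520,5,-1.6],args=(cams,),loss="soft_l1"); print(cams,r.x.round(3)); print(res(r.x,cams).reshape(-1,2).round(1).tolist())
for n,a,b in(("top",t(360.5,252),t(110,178)),("scene",s(409,196),s(624,74))):
    A=onz(n,a,14.2);B=onz(n,b,23);print(n,A.round(1),B.round(1),np.linalg.norm((A-B)[:2]).round(1),np.degrees(np.arctan2(*(A-B)[1::-1])).round(2))
E
```

```text
('top', 'scene') [524.997   3.876  -1.668]
[[0.1, -0.3], [-0.3, -0.8], [-0.2, -0.3], [-0.4, 0.1], [0.1, 0.0], [-0.0, 0.2], [-0.1, -0.2], [-0.8, -0.7], [0.2, -0.3], [0.6, -0.4], [-0.7, -0.4], [-0.2, 0.3], [-0.3, 0.7], [-0.4, 0.8]]
('top',) [524.646   3.597  -1.663]
[[-0.0, 0.1], [0.1, -0.4], [-0.3, -0.2], [-0.1, 0.1], [0.1, 0.2], [0.1, 0.4], [0.1, -0.0]]
('scene',) [525.302   4.247  -1.675]
[[-0.2, -0.8], [0.4, -0.0], [0.4, -0.3], [-0.4, -0.7], [0.2, 0.2], [-0.1, 0.7], [-0.4, 0.9]]
top [496.5 220.7  14.2] [553.6 404.6  23. ] 192.6 -107.26
scene [498.6 223.3  14.2] [556.8 403.4  23. ] 189.2 -107.89
```

```bash
cat >> h.py <<'E'
import json,sys
def Rz(angle,pitch=0.):
    "tool down; jaw axis x at yaw angle (deg). columns x,y(down),z"
    a=np.radians(angle); x=np.array([np.cos(a),np.sin(a),0]); y=np.array([0,0,-1.]); return np.column_stack([x,y,np.cross(x,y)])
def init():
    s=bot.state(); R0=Rz(np.degrees(-1.266+0.07)); save([228.778,-581.629,231.272],R0)
def save(p,Rm): json.dump([list(map(float,p)),np.array(Rm).tolist()],open("cmd.json","w"))
def load():
    p,Rm=json.load(open("cmd.json")); return np.array(p),np.array(Rm)
def plan(p,Rm,commit=True,nd=3):
    p0,R0=load(); s=np.round(R0.T@(np.array(p)-p0)/200,nd); r=np.round(R.from_matrix(R0.T@Rm).as_rotvec()/(np.pi/4),nd)
    d=np.linalg.norm(s)*200; n=max(np.ceil(d/50),np.ceil(np.linalg.norm(r)*45/8.59))
    print("shift",s.tolist(),"turn",r.tolist(),"minrows",n, "OK" if max(abs(s).max(),abs(r).max())<=1 else "TOO BIG")
    if commit: save(p0+R0@s*200, R0@R.from_rotvec(r*np.pi/4).as_matrix())
E
python3 - <<'E'
from h import *
init()
p0,R0=load(); print(R0.round(3), p0)
Rg=Rz(-17.5); tgt=np.array([531.5,329.8,200.])
for f in (1/5,2/5,3/5,4/5,1):
    p=p0+(tgt-p0)*f; plan(p,Rz(-68.5+51*f))
print(load())
E
```

```text
[[ 0.366  0.     0.931]
 [-0.931  0.     0.366]
 [ 0.    -1.     0.   ]] [ 228.778 -581.629  231.272]
shift [-0.737, 0.031, 0.615] turn [0.0, -0.227, 0.0] minrows 4.0 OK
shift [-0.617, 0.032, 0.737] turn [0.0, -0.227, 0.0] minrows 4.0 OK
shift [-0.476, 0.031, 0.834] turn [0.0, -0.227, 0.0] minrows 4.0 OK
shift [-0.321, 0.031, 0.905] turn [0.0, -0.226, 0.0] minrows 4.0 OK
shift [-0.156, 0.031, 0.948] turn [0.0, -0.227, 0.0] minrows 4.0 OK
(array([531.44875005, 329.90168507, 200.072     ]), array([[ 0.95373924,  0.        ,  0.30063509],
       [-0.30063509,  0.        ,  0.95373924],
       [ 0.        , -1.        ,  0.        ]]))
```

```bash
python3 -m creep '[[-0.737,0.031,0.615,0,-0.227,0,1],[-0.737,0.031,0.615,0,-0.227,0,1],[-0.737,0.031,0.615,0,-0.227,0,1],[-0.737,0.031,0.615,0,-0.227,0,1],[-0.737,0.031,0.615,0,-0.227,0,1],[-0.737,0.031,0.615,0,-0.227,0,1],[-0.737,0.031,0.615,0,-0.227,0,1]]' 120
python3 -m creep '[[-0.617,0.032,0.737,0,-0.227,0,1],[-0.617,0.032,0.737,0,-0.227,0,1],[-0.617,0.032,0.737,0,-0.227,0,1],[-0.617,0.032,0.737,0,-0.227,0,1],[-0.617,0.032,0.737,0,-0.227,0,1],[-0.617,0.032,0.737,0,-0.227,0,1]]'
python3 -m creep '[[-0.476,0.031,0.834,0,-0.227,0,1],[-0.476,0.031,0.834,0,-0.227,0,1],[-0.476,0.031,0.834,0,-0.227,0,1],[-0.476,0.031,0.834,0,-0.227,0,1],[-0.476,0.031,0.834,0,-0.227,0,1],[-0.476,0.031,0.834,0,-0.227,0,1]]'
```

```text
clock: 2.2
ee_pos: [289.4, -400.8, 225.7]
eef_rot: [[0.525, 0.001, 0.851], [-0.851, -0.002, 0.525], [0.002, -1.0, -0.001]]
ft_force: [0.5, -0.1, 0.1]
finger_gap: 1.003
clock: 2.8
ee_pos: [350.5, -217.9, 219.1]
eef_rot: [[0.669, 0.001, 0.743], [-0.743, -0.002, 0.669], [0.001, -1.0, -0.001]]
ft_force: [1.2, 0.4, 0.2]
finger_gap: 0.999
clock: 3.4
ee_pos: [411.3, -35.9, 212.7]
eef_rot: [[0.79, 0.0, 0.614], [-0.614, -0.001, 0.79], [0.001, -1.0, -0.001]]
ft_force: [-0.2, 0.5, -0.3]
finger_gap: 1.002
```

Tracking as planned. Continue to above the blade.

```bash
python3 -m creep '[[-0.321,0.031,0.905,0,-0.226,0,1],[-0.321,0.031,0.905,0,-0.226,0,1],[-0.321,0.031,0.905,0,-0.226,0,1],[-0.321,0.031,0.905,0,-0.226,0,1],[-0.321,0.031,0.905,0,-0.226,0,1],[-0.321,0.031,0.905,0,-0.226,0,1]]'
python3 -m creep '[[-0.156,0.031,0.948,0,-0.227,0,1],[-0.156,0.031,0.948,0,-0.227,0,1],[-0.156,0.031,0.948,0,-0.227,0,1],[-0.156,0.031,0.948,0,-0.227,0,1],[-0.156,0.031,0.948,0,-0.227,0,1],[-0.156,0.031,0.948,0,-0.227,0,1]]'
python3 - <<'E'
from h import *
snap("1")
im=cv2.imread("pics/scene1.png"); cv2.imwrite("pics/z4.png",cv2.resize(im[80:260,270:470],(666,600),interpolation=cv2.INTER_CUBIC))
E
```

```text
clock: 4.0
ee_pos: [471.7, 145.6, 206.0]
eef_rot: [[0.885, -0.001, 0.466], [-0.466, -0.001, 0.885], [0.0, -1.0, -0.002]]
ft_force: [-0.3, 0.1, -0.2]
finger_gap: 1.003
clock: 4.6
ee_pos: [532.1, 327.3, 199.4]
eef_rot: [[0.953, -0.001, 0.302], [-0.302, -0.002, 0.953], [-0.001, -1.0, -0.002]]
ft_force: [-0.7, -0.8, -0.8]
finger_gap: 0.998
```

View pics/z4.png

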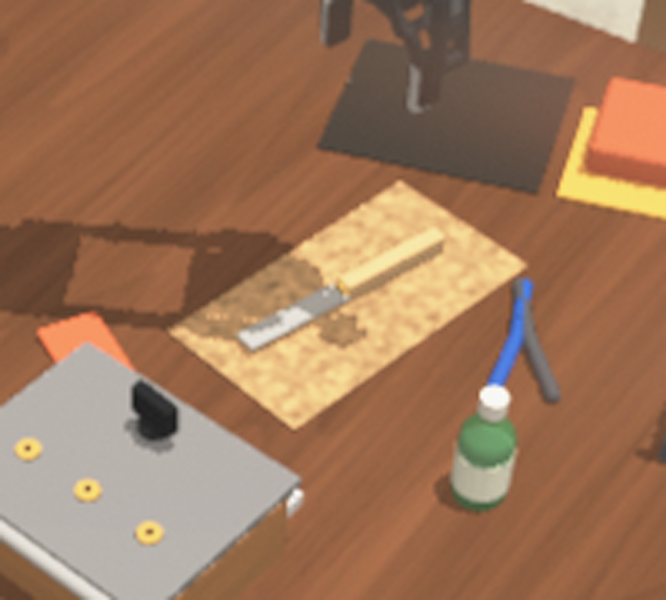

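View pics/top1.png

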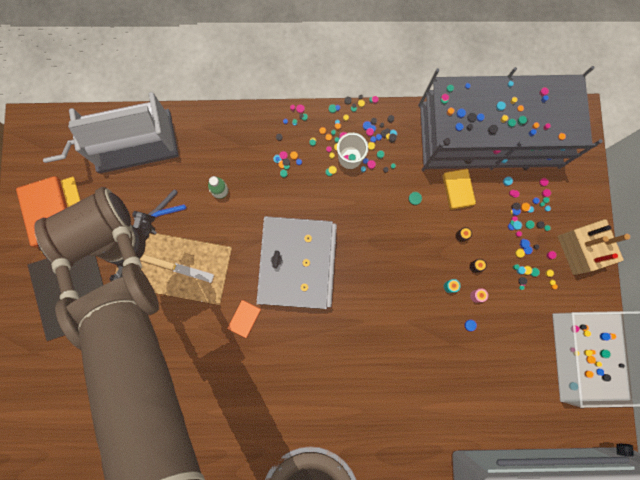

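```bash
python3 - <<'E'
from h import *
print(bot.state()["ee_pos"].round(1))
plan([531.5,329.8,60],Rz(-17.5)); plan([531.5,329.8,5],Rz(-17.5))
E
```

```text
[531.6 326.8 199.8]
shift [0.0, 0.7, -0.0] turn [0.0, 0.0, 0.0] minrows 3.0 OK
shift [0.0, 0.275, -0.0] turn [0.0, 0.0, 0.0] minrows 2.0 OK
```

```bash
python3 -m creep '[[0,0.7,0,0,0,0,1],[0,0.7,0,0,0,0,1],[0,0.7,0,0,0,0,1],[0,0.7,0,0,0,0,1]]'
python3 -m creep '[[0,0.275,0,0,0,0,1],[0,0.275,0,0,0,0,1],[0,0.275,0,0,0,0,1],[0,0.275,0,0,0,0,1]]'
```

```text
clock: 5.1
ee_pos: [525.7, 324.4, 53.6]
eef_rot: [[0.953, -0.013, 0.303], [-0.303, -0.007, 0.953], [-0.01, -1.0, -0.011]]
ft_force: [-0.6, -0.3, 0.4]
finger_gap: 0.996
clock: 5.5
ee_pos: [533.8, 330.5, 8.4]
eef_rot: [[0.954, 0.004, 0.301], [-0.301, 0.002, 0.954], [0.003, -1.0, 0.003]]
ft_force: [0.2, -0.5, 0.0]
finger_gap: 0.999
```

```bash
python3 -m creep '[[0,0,0,0,0,0,1],[0,0,0,0,0,0,1],[0,0,0,0,0,0,0.6]]'
python3 - <<'E'
from h import *
snap("2")
im=cv2.imread("pics/scene2.png"); cv2.imwrite("pics/z5.png",cv2.resize(im[80:230,300:500],(800,600),interpolation=cv2.INTER_CUBIC))
E
```

```text
clock: 5.8
ee_pos: [532.4, 330.5, 6.8]
eef_rot: [[0.954, 0.002, 0.301], [-0.301, 0.001, 0.954], [0.002, -1.0, 0.002]]
ft_force: [0.4, -0.9, -0.7]
finger_gap: 0.859
```

View pics/z5.png

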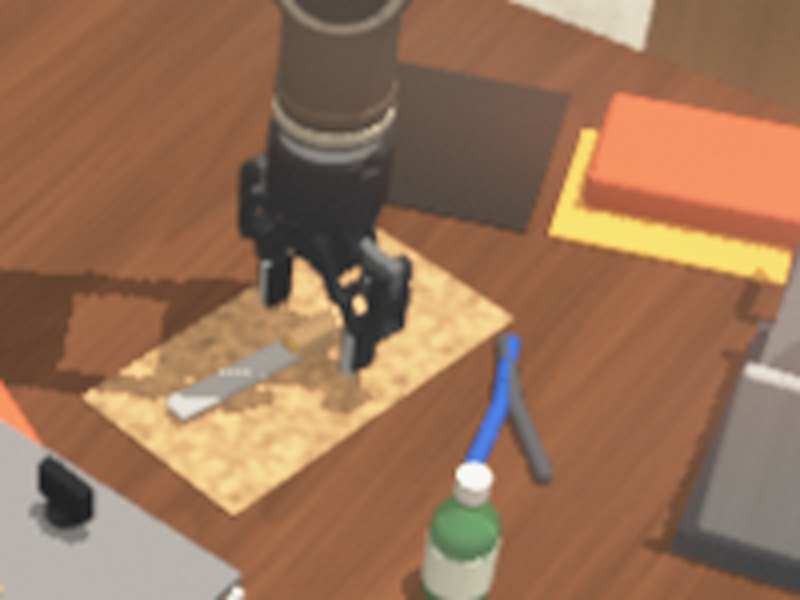

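```bash
python3 -m creep '[[0,0,0,0,0,0,-1],[0,0,0,0,0,0,-1],[0,0,0,0,0,0,-1],[0,0,0,0,0,0,-1],[0,0,0,0,0,0,-1],[0,0,0,0,0,0,-1],[0,0,0,0,0,0,-1],[0,0,0,0,0,0,-1],[0,0,0,0,0,0,-1],[0,0,0,0,0,0,-1],[0,0,0,0,0,0,-1],[0,0,0,0,0,0,-1]]' 120
```

```text
clock: 7.1
ee_pos: [531.7, 330.0, 5.3]
eef_rot: [[0.954, 0.001, 0.301], [-0.301, 0.0, 0.954], [0.0, -1.0, 0.0]]
ft_force: [-0.2, 0.5, 3.1]
finger_gap: 0.156
```

```bash
python3 - <<'E'
from h import *
plan([531.5,329.8,100],Rz(-17.5)); plan([548,239.8,75],Rz(-5.6))
E
```

```text
shift [0.0, -0.475, -0.0] turn [0.0, 0.0, 0.0] minrows 2.0 OK
shift [0.214, 0.125, -0.405] turn [0.0, -0.264, 0.0] minrows 2.0 OK
```

```bash
python3 -m creep '[[0,-0.1,0,0,0,0,-1],[0,-0.2,0,0,0,0,-1],[0,-0.35,0,0,0,0,-1],[0,-0.475,0,0,0,0,-1],[0,-0.475,0,0,0,0,-1],[0,-0.475,0,0,0,0,-1]]'
python3 -m creep '[[0.05,0.03,-0.1,0,-0.066,0,-1],[0.107,0.063,-0.2,0,-0.132,0,-1],[0.16,0.1,-0.3,0,-0.2,0,-1],[0.214,0.125,-0.405,0,-0.264,0,-1],[0.214,0.125,-0.405,0,-0.264,0,-1],[0.214,0.125,-0.405,0,-0.264,0,-1],[0.214,0.125,-0.405,0,-0.264,0,-1],[0.214,0.125,-0.405,0,-0.264,0,-1]]'
python3 - <<'E'
from h import *
snap("3")
s=bot.state(); print(s["ee_pos"],s["eef_rot"].round(3).tolist())
for n in("scene","top"):
    for q in("blade_tip","slot"):
        for d in bot.landmark_of(n,q)[:2]: print(n,q,np.round(d["xy"],1),round(d["conf"],2))
im=cv2.imread("pics/scene3.png"); cv2.imwrite("pics/z6.png",cv2.resize(im[130:280,260:460],(800,600),interpolation=cv2.INTER_CUBIC))
im=cv2.imread("pics/top3.png"); cv2.imwrite("pics/z7.png",cv2.resize(im[200:320,150:310],(800,600),interpolation=cv2.INTER_CUBIC))
E
```

```text
clock: 7.7
ee_pos: [531.1, 329.7, 99.6]
eef_rot: [[0.954, -0.0, 0.301], [-0.301, -0.0, 0.954], [-0.0, -1.0, -0.0]]
ft_force: [-0.7, -0.3, -0.8]
finger_gap: 0.157
clock: 8.5
ee_pos: [547.7, 240.7, 74.9]
eef_rot: [[0.995, -0.0, 0.097], [-0.097, 0.0, 0.995], [-0.0, -1.0, 0.0]]
ft_force: [-0.8, 0.2, -0.1]
finger_gap: 0.154
[547.89815622 240.66780041  75.24418036] [[0.995, 0.0, 0.097], [-0.097, 0.0, 0.995], [0.0, -1.0, 0.0]]
scene blade_tip [376.7 167.9] 0.74
scene blade_tip [335.3 193.5] 0.55
scene slot [327.1 207.1] 0.94
scene slot [296.9 247.6] 0.17
top blade_tip [247.7 256.9] 0.6
top slot [262.  258.6] 0.67
top slot [467.8 325.3] 0.32
```

View pics/z6.png

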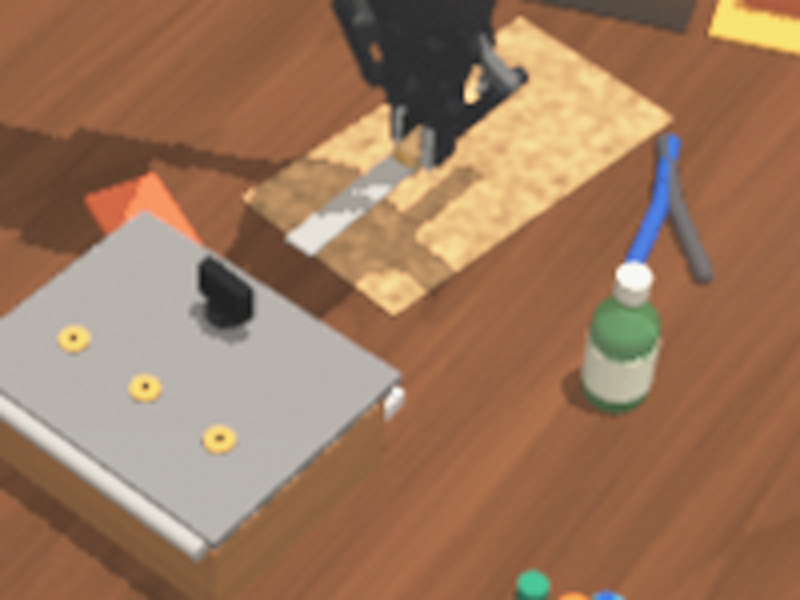

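View pics/z7.png

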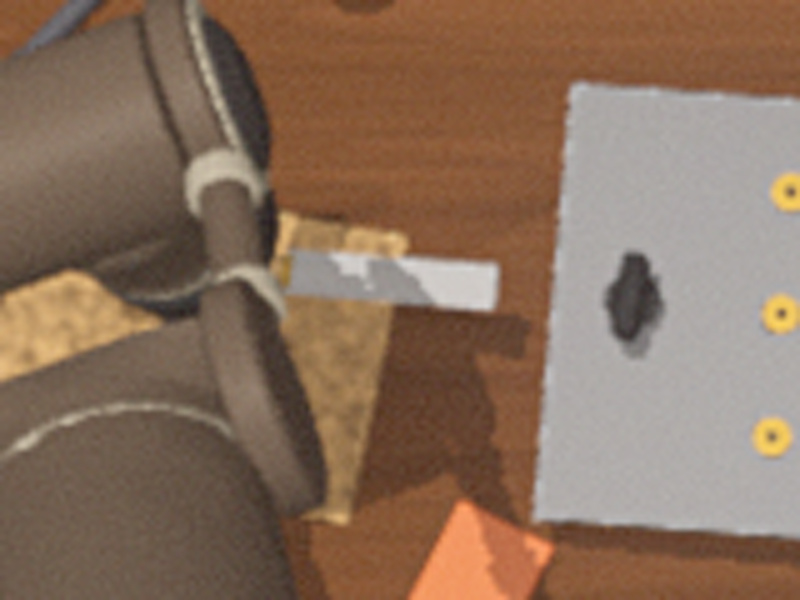

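```bash
python3 - <<'E'
from h import *
print(tri((334.5,191.75),(249.6,257.4)), onz("top",(249.6,257.4),84),onz("scene",(334.5,191.75),84))
a=onz("top",(290/5+150,275/5+200),84);b=onz("top",(249.6,257.4),84);print(np.degrees(np.arctan2(*(b-a)[1::-1])), np.linalg.norm(a-b))
print(np.array([525,4])-99*np.array([np.cos(-1.668),np.sin(-1.668)]))
E
```

```text
[537.5477507  126.52290454  84.19432363] [537.22707676 126.20438305  84.        ] [537.7373635  127.07507058  84.        ]
-94.31380421104666 93.98700177463765
[534.60801664 102.53266472]
```

```bash
python3 -m creep '[[0,0.07,0,0,0,0,-1],[0,0.137,0,0,0,0,-1],[0,0.137,0,0,0,0,-1],[0,0.137,0,0,0,0,-1],[0,0.137,0,0,0,0,-1]]'
python3 - <<'E'
from h import *
snap("4")
im=cv2.imread("pics/scene4.png"); cv2.imwrite("pics/z8.png",cv2.resize(im[130:250,280:440],(800,600),interpolation=cv2.INTER_CUBIC))
E
```

```text
clock: 9.3
ee_pos: [548.0, 239.8, 47.5]
eef_rot: [[0.995, -0.0, 0.098], [-0.098, 0.0, 0.995], [-0.0, -1.0, 0.0]]
ft_force: [-0.1, 0.9, -0.7]
finger_gap: 0.151
```

View pics/z8.png

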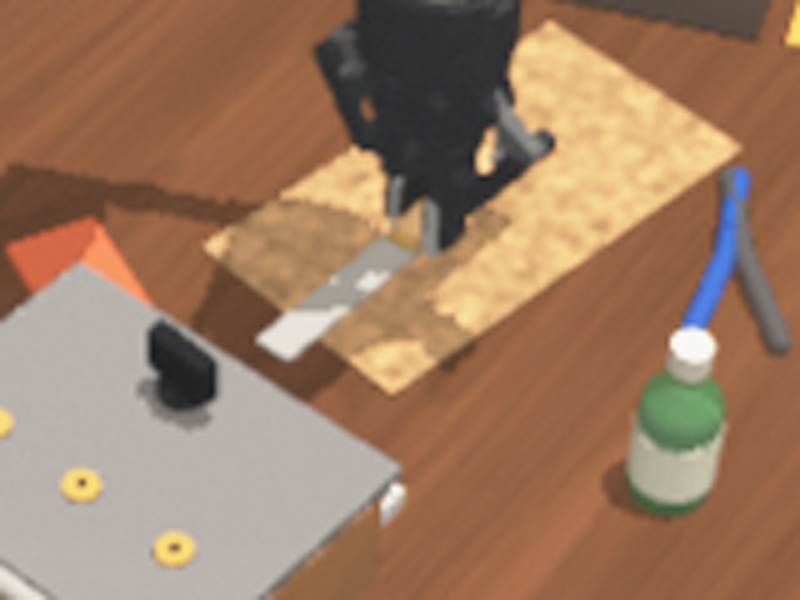

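Tip sits in front of the slot at (275,347) in the zoom, at slot height. Inserting slowly in two stages.

```bash
python3 -m creep '[[0,0,-0.04,0,0,0,-1],[0,0,-0.08,0,0,0,-1],[0,0,-0.12,0,0,0,-1],[0,0,-0.15,0,0,0,-1],[0,0,-0.15,0,0,0,-1]]'
python3 -m creep '[[0,0,-0.01,0,0,0,-1],[0,0,-0.02,0,0,0,-1],[0,0,-0.025,0,0,0,-1],[0,0,-0.025,0,0,0,-1]]'
```

```text
clock: 9.9
ee_pos: [544.7, 208.7, 47.6]
eef_rot: [[0.995, -0.001, 0.099], [-0.099, -0.0, 0.995], [-0.0, -1.0, -0.0]]
ft_force: [-0.6, 0.4, -0.5]
finger_gap: 0.157
clock: 10.3
ee_pos: [544.5, 205.0, 47.7]
eef_rot: [[0.995, -0.0, 0.098], [-0.098, 0.0, 0.995], [-0.0, -1.0, 0.0]]
ft_force: [0.7, -0.9, -0.3]
finger_gap: 0.156
```

```bash
python3 -m creep '[[0,-0.03,0,0,0,0,-1],[0,-0.058,-0.001,0,0,0,-1],[0,-0.076,-0.002,0,0,0,-1],[0,-0.095,-0.004,0,0,0,-1],[0,-0.113,-0.006,0,0,0,-1],[0,-0.131,-0.008,0,0,0,-1],[0,-0.149,-0.011,0,0,0,-1],[0,-0.167,-0.015,0,0,0,-1],[0,-0.185,-0.019,0,0,0,-1],[0,-0.202,-0.023,0,0,0,-1],[0,-0.22,-0.027,0,0,0,-1],[0,-0.237,-0.032,0,0,0,-1],[0,-0.237,-0.032,0,0,0,-1],[0,-0.237,-0.032,0,0,0,-1]]'
python3 - <<'E'
from h import *
snap("5")
im=cv2.imread("pics/scene5.png"); cv2.imwrite("pics/z9.png",cv2.resize(im[130:280,240:440],(800,600),interpolation=cv2.INTER_CUBIC))
E
```

```text
clock: 11.7
ee_pos: [544.5, 198.6, 95.6]
eef_rot: [[0.995, 0.001, 0.097], [-0.097, 0.0, 0.995], [0.001, -1.0, 0.0]]
ft_force: [-0.7, 0.2, -1.3]
finger_gap: 0.156
```

View pics/z9.png

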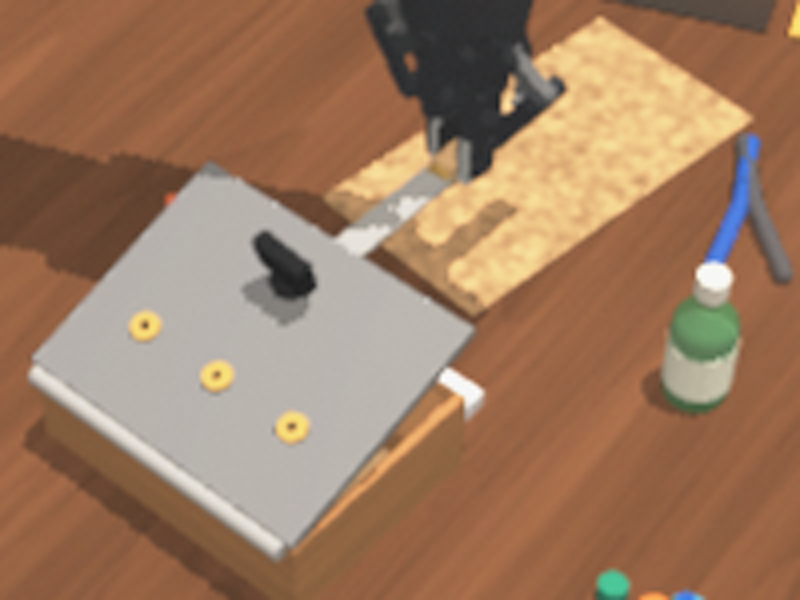

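```bash
python3 -m creep '[[0,-0.034,-0.011,0,0,0,-1],[0,-0.068,-0.024,0,0,0,-1],[0,-0.102,-0.04,0,0,0,-1],[0,-0.133,-0.056,0,0,0,-1],[0,-0.165,-0.075,0,0,0,-1],[0,-0.195,-0.094,0,0,0,-1],[0,-0.225,-0.116,0,0,0,-1],[0,-0.253,-0.138,0,0,0,-1],[0,-0.28,-0.162,0,0,0,-1],[0,-0.306,-0.187,0,0,0,-1],[0,-0.33,-0.214,0,0,0,-1],[0,-0.354,-0.242,0,0,0,-1],[0,-0.354,-0.242,0,0,0,-1]]'
python3 - <<'E'
from h import *
snap("6")
im=cv2.imread("pics/scene6.png"); cv2.imwrite("pics/z10.png",cv2.resize(im[100:280,230:430],(666,600),interpolation=cv2.INTER_CUBIC))
E
```

```text
clock: 13.1
ee_pos: [539.5, 149.5, 166.8]
eef_rot: [[0.995, 0.001, 0.098], [-0.098, -0.001, 0.995], [0.001, -1.0, -0.001]]
ft_force: [0.9, 0.9, -0.9]
finger_gap: 0.152
```

View pics/z10.png

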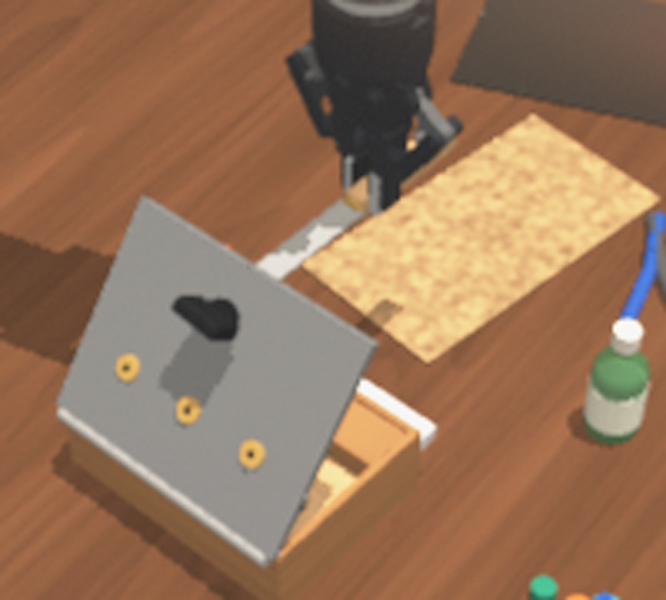

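```bash
python3 -m creep '[[0,-0.022,-0.029,0,0,0,-1],[0,-0.042,-0.059,0,0,0,-1],[0,-0.061,-0.09,0,0,0,-1],[0,-0.078,-0.121,0,0,0,-1],[0,-0.093,-0.154,0,0,0,-1],[0,-0.107,-0.188,0,0,0,-1],[0,-0.12,-0.222,0,0,0,-1],[0,-0.13,-0.256,0,0,0,-1],[0,-0.14,-0.292,0,0,0,-1],[0,-0.147,-0.328,0,0,0,-1],[0,-0.152,-0.363,0,0,0,-1],[0,-0.155,-0.399,0,0,0,-1],[0,-0.156,-0.435,0,0,0,-1],[0,-0.155,-0.471,0,0,0,-1],[0,-0.153,-0.508,0,0,0,-1],[0,-0.15,-0.544,0,0,0,-1],[0,-0.145,-0.58,0,0,0,-1],[0,-0.138,-0.615,0,0,0,-1],[0,-0.138,-0.615,0,0,0,-1]]'
python3 - <<'E'
from h import *
snap("7")
im=cv2.imread("pics/scene7.png"); cv2.imwrite("pics/z11.png",cv2.resize(im[80:280,210:430],(660,600),interpolation=cv2.INTER_CUBIC))
E
```

```text
clock: 15.1
ee_pos: [526.9, 26.8, 193.2]
eef_rot: [[0.995, -0.0, 0.098], [-0.098, -0.001, 0.995], [-0.0, -1.0, -0.001]]
ft_force: [0.7, 1.3, -0.6]
finger_gap: 0.154
```

View pics/z11.png

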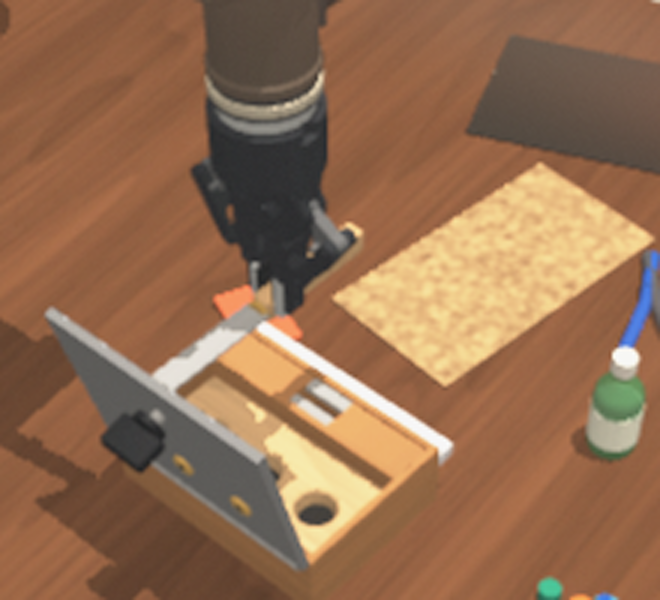

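```bash
python3 - <<'E'
from h import *
s=bot.state(); save([527,26.8,193.5],Rz(-5.6))
plan([540,180,193],Rz(-5.6)); plan([531.5,329.8,150],Rz(-17.5));plan([531.5,329.8,25],Rz(-17.5));plan([531.5,329.8,6],Rz(-17.5))
E
```

```text
shift [-0.01, 0.002, 0.769] turn [0.0, 0.0, 0.0] minrows 4.0 OK
shift [-0.115, 0.215, 0.741] turn [0.0, 0.264, 0.0] minrows 4.0 OK
shift [-0.0, 0.626, -0.0] turn [0.0, 0.0, 0.0] minrows 3.0 OK
shift [-0.0, 0.094, -0.0] turn [0.0, 0.0, 0.0] minrows 1.0 OK
```

```bash
python3 -m creep '[[0,0,0.1,0,0,0,-1],[0,0,0.25,0,0,0,-1],[-0.01,0,0.45,0,0,0,-1],[-0.01,0.002,0.65,0,0,0,-1],[-0.01,0.002,0.769,0,0,0,-1],[-0.01,0.002,0.769,0,0,0,-1]]'
python3 -m creep '[[-0.03,0.05,0.18,0,0.066,0,-1],[-0.06,0.1,0.38,0,0.13,0,-1],[-0.09,0.16,0.58,0,0.2,0,-1],[-0.115,0.215,0.741,0,0.264,0,-1],[-0.115,0.215,0.741,0,0.264,0,-1],[-0.115,0.215,0.741,0,0.264,0,-1]]'
python3 -m creep '[[0,0.15,0,0,0,0,-1],[0,0.3,0,0,0,0,-1],[0,0.45,0,0,0,0,-1],[0,0.55,0,0,0,0,-1],[0,0.626,0,0,0,0,-1],[0,0.626,0,0,0,0,-1],[0,0.626,0,0,0,0,-1]]'
```

```text
clock: 15.8
ee_pos: [540.2, 184.4, 193.1]
eef_rot: [[0.996, 0.001, 0.094], [-0.094, 0.001, 0.996], [0.0, -1.0, 0.001]]
ft_force: [-1.0, -0.4, -1.3]
finger_gap: 0.159
clock: 16.4
ee_pos: [531.2, 330.5, 149.2]
eef_rot: [[0.954, -0.001, 0.299], [-0.299, -0.002, 0.954], [-0.001, -1.0, -0.002]]
ft_force: [-1.1, -0.6, -0.3]
finger_gap: 0.15
clock: 17.1
ee_pos: [532.5, 330.5, 25.5]
eef_rot: [[0.954, 0.001, 0.301], [-0.301, 0.0, 0.954], [0.001, -1.0, 0.0]]
ft_force: [0.3, 0.8, -0.7]
finger_gap: 0.151
```

```bash
python3 - <<'E'
from h import *
snap("8")
im=cv2.imread("pics/scene8.png"); cv2.imwrite("pics/z12.png",cv2.resize(im[80:280,210:430],(660,600),interpolation=cv2.INTER_CUBIC))
E
```

```text
(no output)
```

View pics/z12.png

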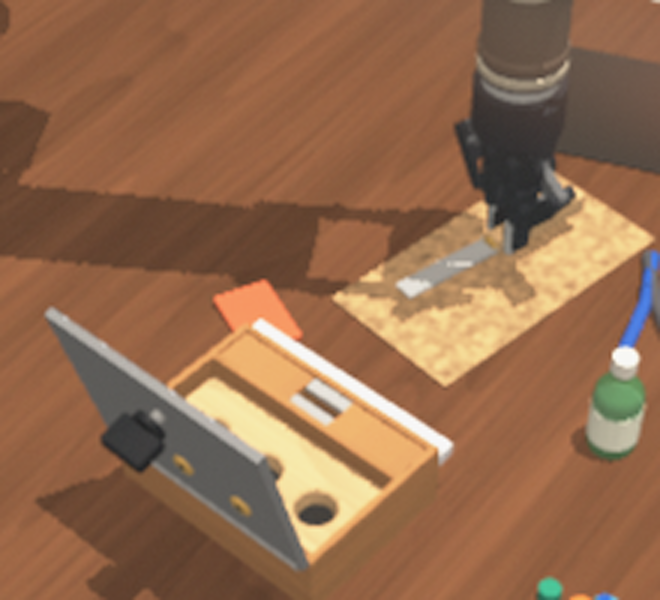

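```bash
python3 -m creep '[[0,0.05,0,0,0,0,-1],[0,0.08,0,0,0,0,-1],[0,0.096,0,0,0,0,-1],[0,0.096,0,0,0,0,-1],[0,0.096,0,0,0,0,-1]]'
python3 -m creep '[[0,0,0,0,0,0,1],[0,0,0,0,0,0,1],[0,0,0,0,0,0,1],[0,0,0,0,0,0,1],[0,0,0,0,0,0,1],[0,0,0,0,0,0,1],[0,0,0,0,0,0,1],[0,0,0,0,0,0,1]]'
python3 -m creep '[[0,-0.2,0,0,0,0,1],[0,-0.4,0,0,0,0,1],[0,-0.7,0,0,0,0,1],[0,-0.97,0,0,0,0,1],[0,-0.97,0,0,0,0,1],[0,-0.97,0,0,0,0,1]]'
python3 - <<'E'
from h import *
snap("9")
for n in("scene","top"):
  for q,z in(("blade_mid",13),("slug1",0),("well0",38)):
    for d in bot.landmark_of(n,q)[:5]: print(n,q,np.round(d["xy"],1),round(d["conf"],2),onz(n,d["xy"],z).round(1))
im=cv2.imread("pics/scene9.png"); cv2.imwrite("pics/z13.png",cv2.resize(im[120:280,230:430],(750,600),interpolation=cv2.INTER_CUBIC))
im=cv2.imread("pics/top9.png"); cv2.imwrite("pics/z14.png",cv2.resize(im[190:330,240:500],(780,420),interpolation=cv2.INTER_CUBIC))
E
```

```text
clock: 17.7
ee_pos: [531.6, 331.0, 5.4]
eef_rot: [[0.954, -0.0, 0.3], [-0.3, -0.0, 0.954], [-0.0, -1.0, -0.0]]
ft_force: [-1.2, -0.1, -0.6]
finger_gap: 0.154
clock: 18.5
ee_pos: [531.8, 331.0, 5.7]
eef_rot: [[0.954, 0.0, 0.301], [-0.301, 0.0, 0.954], [0.0, -1.0, 0.0]]
ft_force: [-0.2, -0.2, -0.1]
finger_gap: 0.998
clock: 19.1
ee_pos: [534.1, 332.3, 203.9]
eef_rot: [[0.954, 0.007, 0.301], [-0.301, 0.004, 0.954], [0.006, -1.0, 0.006]]
ft_force: [0.6, 0.8, 0.7]
finger_gap: 1.001
scene blade_mid [371.3 164.8] 0.86 [518.6 318.1  13. ]
scene slug1 [165.8 379. ] 0.9 [ 519.6 -411.7    0. ]
scene slug1 [202.  381.9] 0.75 [ 581.2 -374.     0. ]
scene slug1 [143.4 359.1] 0.71 [ 451.6 -408.9    0. ]
scene slug1 [172.7 340.4] 0.65 [ 468.4 -344.5    0. ]
scene well0 [296.  236.8] 0.85 [523.9  -3.1  38. ]
scene well0 [314.5 251.4] 0.71 [583.2 -12.   38. ]
scene well0 [280.9 223.3] 0.59 [470.3   8.2  38. ]
top blade_mid [172.4 266.8] 0.59 [526.6 316.6  13. ]
top blade_mid [301.2 265.3] 0.49 [524.9  11.   13. ]
top slug1 [447.2 285.2] 0.66 [ 472.6 -336.5    0. ]
top slug1 [471.7 267.3] 0.59 [ 514.4 -397.7    0. ]
top slug1 [475.8 292.4] 0.57 [ 454.3 -403.6    0. ]
top slug1 [458.4 234.5] 0.56 [ 594.6 -370.6    0. ]
top well0 [301.8 265.4] 0.94 [522.    9.3  38. ]
top well0 [309.3 237.3] 0.88 [588.   -9.3  38. ]
top well0 [304.  288.2] 0.79 [468.9   5.1  38. ]
```

View pics/z13.png

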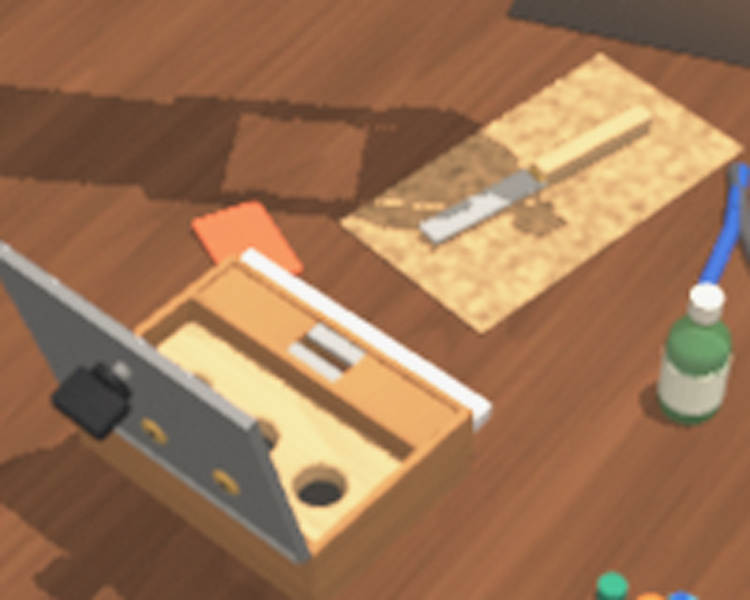

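View pics/z14.png

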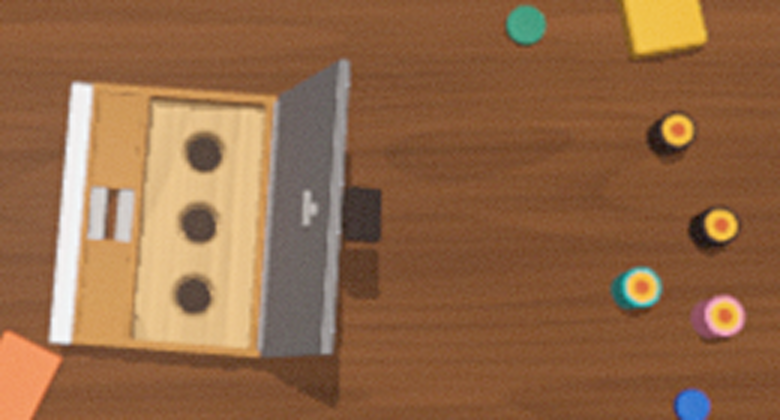

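```bash
python3 - <<'E'
from h import *
snap("10")
t=cv2.imread("pics/top10.png"); s=cv2.imread("pics/scene10.png")
def cent(im,c,r,f):
    x0,y0=c[0]-r,c[1]-r; p=im[y0:y0+2*r+1,x0:x0+2*r+1]; p=cv2.resize(p,None,fx=8,fy=8,interpolation=cv2.INTER_CUBIC)
    m=f(p).astype(np.uint8); n,l,st,ce=cv2.connectedComponentsWithStats(m)
    i=1+np.argmax(st[1:,4]); e=cv2.fitEllipse(max(cv2.findContours((l==i).astype(np.uint8),0,2)[0],key=len))
    g=lambda q:((np.array(q)+.5)/8-.5+[x0,y0]).round(2)
    return g(ce[i]),g(e[0]),(np.array(e[1])/8).round(1)
yel=lambda p:(cv2.cvtColor(p,cv2.COLOR_BGR2HSV)[...,1]>120)&(cv2.cvtColor(p,cv2.COLOR_BGR2HSV)[...,2]>170)
dark=lambda p:p[...,2]<125
print("slugs top")
for c in((466,233),(480,265)):
    r=cent(t,c,9,yel);print(r,onz("top",r[0],40).round(1))
print("slugs scene")
for c in((202,375),(165,366)):
    r=cent(s,c,8,yel);print(r,onz("scene",r[0],40).round(1))
print("wells")
M=lambda k:np.array([525,4])+5*np.array([np.cos(-1.668),np.sin(-1.668)])+k*56*np.array([-np.sin(-1.668),np.cos(-1.668)])
for k,c in((1,(308,241)),(0,(306,264)),(-1,(304,288))):
    r=cent(t,c,12,dark);print(r,onz("top",r[0],38).round(1),onz("top",r[1],38).round(1),M(k).round(1))
    cv2.imwrite(f"pics/w{k}.png",cv2.resize(t[c[1]-16:c[1]+17,c[0]-16:c[0]+17],(330,330),interpolation=cv2.INTER_NEAREST))
cv2.imwrite("pics/w.png",np.hstack([cv2.imread(f"pics/w{k}.png") for k in(1,0)]))
cv2.imwrite("pics/z15.png",cv2.resize(s[340:400,130:230],(800,480),interpolation=cv2.INTER_CUBIC))
E
```

```text
slugs top
(array([465.49, 232.86]), array([465.51, 232.86]), array([ 9.9, 10.3])) [ 591.9 -376.5   40. ]
(array([479.95, 264.56]), array([479.93, 264.53]), array([ 9.9, 10.6])) [ 516.5 -405.5   40. ]
slugs scene
(array([200.32, 375.82]), array([200.37, 375.84]), array([11.5, 13.3])) [ 588.9 -376.1   40. ]
(array([161.72, 365.37]), array([161.25, 365.44]), array([11. , 13.4])) [ 514.1 -404.6   40. ]
wells
(array([307.57, 240.68]), array([307.58, 240.66]), array([11. , 11.8])) [580.   -5.1  38. ] [580.   -5.1  38. ] [580.3  -6.4]
(array([305.86, 264.36]), array([305.87, 264.37]), array([10.7, 11.9])) [ 5.243e+02 -2.000e-01  3.800e+01] [ 5.242e+02 -2.000e-01  3.800e+01] [524.5  -1. ]
(array([304.04, 288.21]), array([304.03, 288.22]), array([10.8, 11.5])) [468.9   5.   38. ] [468.9   5.   38. ] [468.8   4.5]
```

View pics/w.png

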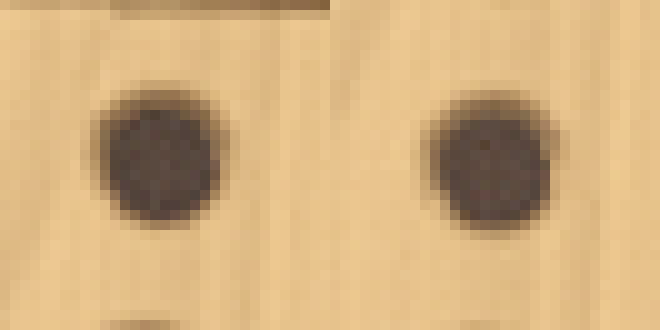

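View pics/z15.png

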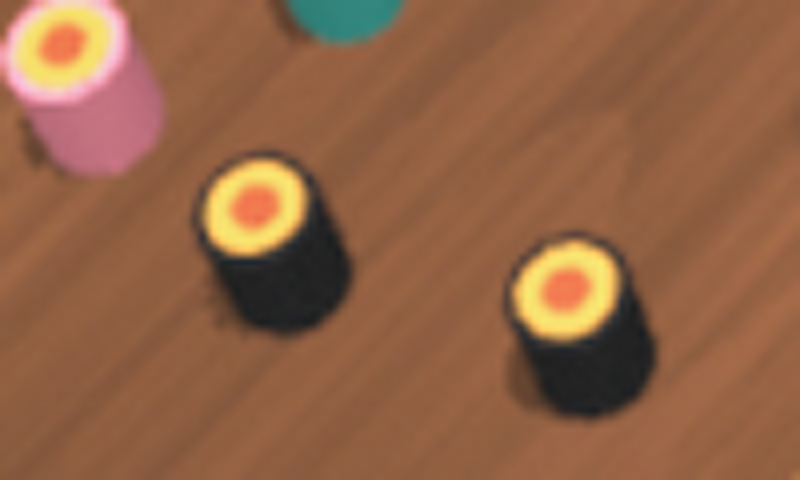

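```bash
python3 - <<'E'
from h import *
s=bot.state(); print(s["ee_pos"].round(1))
save(s["ee_pos"],Rz(-17.5))
plan([545,200,290],Rz(-40)); plan([560,20,300],Rz(-65));plan([575,-170,300],Rz(-95.6));plan([590.4,-350,290],Rz(-95.6));plan([590.4,-376.3,130],Rz(-95.6))
E
```

```text
[531.3 330.7 198.4]
shift [0.262, -0.458, -0.603] turn [0.0, 0.5, 0.0] minrows 4.0 OK
shift [0.636, -0.05, -0.641] turn [0.0, 0.556, 0.0] minrows 4.0 OK
shift [0.893, 0.0, -0.333] turn [0.0, 0.68, 0.0] minrows 4.0 OK
shift [0.888, 0.05, 0.164] turn [0.0, -0.0, 0.0] minrows 4.0 OK
shift [0.131, 0.8, 0.013] turn [0.0, -0.0, 0.0] minrows 4.0 OK
```

```bash
python3 -m creep '[[0.262,-0.458,-0.603,0,0.5,0,0.2],[0.262,-0.458,-0.603,0,0.5,0,0.2],[0.262,-0.458,-0.603,0,0.5,0,0.2],[0.262,-0.458,-0.603,0,0.5,0,0.2],[0.262,-0.458,-0.603,0,0.5,0,0.2],[0.262,-0.458,-0.603,0,0.5,0,0.2]]' 30
python3 -m creep '[[0.636,-0.05,-0.641,0,0.556,0,0.2],[0.636,-0.05,-0.641,0,0.556,0,0.2],[0.636,-0.05,-0.641,0,0.556,0,0.2],[0.636,-0.05,-0.641,0,0.556,0,0.2],[0.636,-0.05,-0.641,0,0.556,0,0.2],[0.636,-0.05,-0.641,0,0.556,0,0.2]]'
python3 -m creep '[[0.893,0,-0.333,0,0.68,0,0.2],[0.893,0,-0.333,0,0.68,0,0.2],[0.893,0,-0.333,0,0.68,0,0.2],[0.893,0,-0.333,0,0.68,0,0.2],[0.893,0,-0.333,0,0.68,0,0.2],[0.893,0,-0.333,0,0.68,0,0.2]]'
python3 -m creep '[[0.888,0.05,0.164,0,0,0,0.2],[0.888,0.05,0.164,0,0,0,0.2],[0.888,0.05,0.164,0,0,0,0.2],[0.888,0.05,0.164,0,0,0,0.2],[0.888,0.05,0.164,0,0,0,0.2],[0.888,0.05,0.164,0,0,0,0.2]]'
python3 -m creep '[[0.131,0.8,0.013,0,0,0,0.2],[0.131,0.8,0.013,0,0,0,0.2],[0.131,0.8,0.013,0,0,0,0.2],[0.131,0.8,0.013,0,0,0,0.2],[0.131,0.8,0.013,0,0,0,0.2],[0.131,0.8,0.013,0,0,0,0.2]]'
python3 - <<'E'
from h import *
snap("11")
im=cv2.imread("pics/scene11.png"); cv2.imwrite("pics/z16.png",cv2.resize(im[280:430,100:300],(800,600),interpolation=cv2.INTER_CUBIC))
E
```

```text
clock: 20.2
ee_pos: [544.8, 200.8, 290.2]
eef_rot: [[0.766, -0.002, 0.642], [-0.642, 0.001, 0.766], [-0.002, -1.0, -0.001]]
ft_force: [0.1, 0.3, -0.1]
finger_gap: 0.594
clock: 20.8
ee_pos: [559.9, 21.3, 299.4]
eef_rot: [[0.423, -0.003, 0.906], [-0.906, 0.001, 0.423], [-0.003, -1.0, -0.002]]
ft_force: [-0.3, -0.5, -0.1]
finger_gap: 0.599
clock: 21.4
ee_pos: [575.7, -168.2, 299.9]
eef_rot: [[-0.096, -0.002, 0.995], [-0.995, 0.002, -0.096], [-0.002, -1.0, -0.002]]
ft_force: [0.5, -0.0, 0.0]
finger_gap: 0.602
clock: 22.0
ee_pos: [591.5, -347.2, 290.2]
eef_rot: [[-0.096, -0.001, 0.995], [-0.995, 0.003, -0.096], [-0.003, -1.0, -0.001]]
ft_force: [-0.4, -0.8, 0.1]
finger_gap: 0.6
clock: 22.6
ee_pos: [592.9, -375.4, 134.0]
eef_rot: [[-0.096, 0.003, 0.995], [-0.995, -0.002, -0.096], [0.001, -1.0, 0.003]]
ft_force: [0.8, 0.3, 0.6]
finger_gap: 0.601
```

View pics/z16.png

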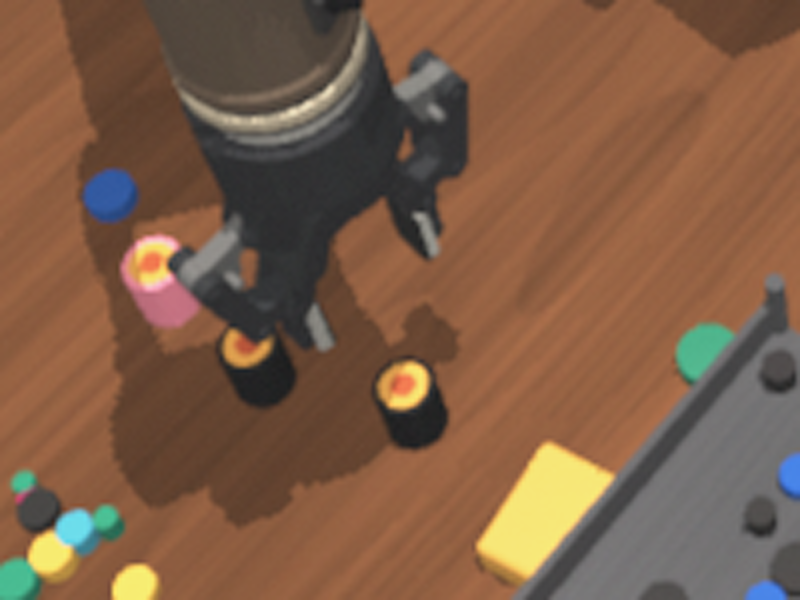

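View pics/top11.png

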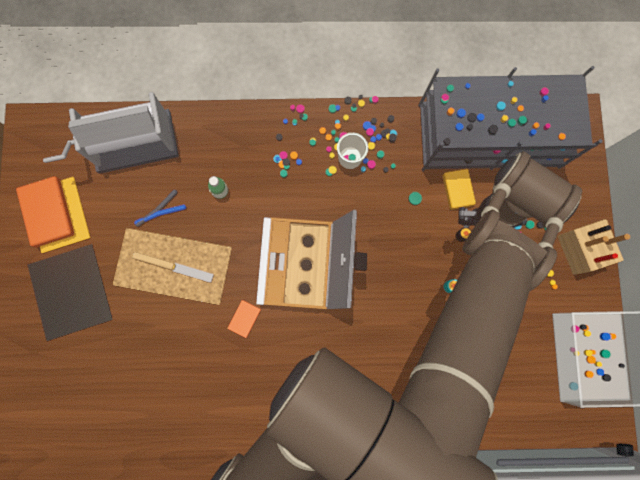

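```bash
python3 -m creep '[[0,0.25,0,0,0,0,0.2],[0,0.4,0,0,0,0,0.2],[0,0.53,0,0,0,0,0.2],[0,0.53,0,0,0,0,0.2],[0,0.53,0,0,0,0,0.2],[0,0.53,0,0,0,0,0.2]]'
python3 -m creep '[[0,0,0,0,0,0,-1],[0,0,0,0,0,0,-1],[0,0,0,0,0,0,-1],[0,0,0,0,0,0,-1],[0,0,0,0,0,0,-1],[0,0,0,0,0,0,-1],[0,0,0,0,0,0,-1]]' 20
```

```text
clock: 23.3
ee_pos: [593.3, -377.6, 28.9]
eef_rot: [[-0.098, 0.005, 0.995], [-0.995, -0.003, -0.098], [0.003, -1.0, 0.005]]
ft_force: [-1.0, -0.3, -0.8]
finger_gap: 0.602
clock: 24.0
ee_pos: [592.6, -377.1, 28.0]
eef_rot: [[-0.098, 0.003, 0.995], [-0.995, -0.002, -0.098], [0.002, -1.0, 0.004]]
ft_force: [-0.1, 0.4, 6.1]
finger_gap: 0.341
```

```bash
python3 -m creep '[[0,0,0,0,0,0,0.2],[0,0,0,0,0,0,0.2],[0,0,0,0,0,0,0.2],[0,0,0,0,0,0,0.2],[0,0,0,0,0,0,0.2]]'
python3 - <<'E'
from h import *
save([590.4,-376.3,24],Rz(-95.6)); s=bot.state(); print(s["ee_pos"].round(1),s["ft_force"].round(1))
plan([590.4,-376.3,24],Rz(-50.6));plan([590.4,-376.3,24],Rz(-5.6))
E
```

```text
clock: 24.5
ee_pos: [590.6, -375.9, 24.8]
eef_rot: [[-0.098, -0.001, 0.995], [-0.995, 0.001, -0.098], [-0.0, -1.0, -0.001]]
ft_force: [-0.2, -0.4, -0.6]
finger_gap: 0.604
[ 590.6 -375.9   24.8] [-0.2 -0.4 -0.6]
shift [0.0, 0.0, 0.0] turn [0.0, -1.0, 0.0] minrows 6.0 OK
shift [0.0, 0.0, 0.0] turn [0.0, -1.0, 0.0] minrows 6.0 OK
```

```bash
python3 -m creep '[[0,0,0,0,-0.18,0,0.2],[0,0,0,0,-0.36,0,0.2],[0,0,0,0,-0.54,0,0.2],[0,0,0,0,-0.72,0,0.2],[0,0,0,0,-0.9,0,0.2],[0,0,0,0,-1,0,0.2],[0,0,0,0,-1,0,0.2]]'
python3 -m creep '[[0,0,0,0,-0.18,0,0.2],[0,0,0,0,-0.36,0,0.2],[0,0,0,0,-0.54,0,0.2],[0,0,0,0,-0.72,0,0.2],[0,0,0,0,-0.9,0,0.2],[0,0,0,0,-1,0,0.2],[0,0,0,0,-1,0,0.2],[0,0,0,0,-1,0,0.2],[0,0,0,0,-1,0,0.2]]'
python3 -m creep '[[0,0,0,0,0,0,-1],[0,0,0,0,0,0,-1],[0,0,0,0,0,0,-1],[0,0,0,0,0,0,-1],[0,0,0,0,0,0,-1],[0,0,0,0,0,0,-1],[0,0,0,0,0,0,-1]]' 60
```

```text
clock: 25.2
ee_pos: [590.8, -376.0, 25.1]
eef_rot: [[0.634, -0.0, 0.773], [-0.773, 0.0, 0.634], [-0.0, -1.0, -0.0]]
ft_force: [-0.7, -0.0, -0.6]
finger_gap: 0.602
clock: 26.1
ee_pos: [590.9, -376.0, 25.2]
eef_rot: [[0.995, -0.0, 0.1], [-0.1, 0.0, 0.995], [-0.0, -1.0, 0.0]]
ft_force: [-0.4, -0.5, 0.1]
finger_gap: 0.603
clock: 26.8
ee_pos: [591.1, -376.3, 25.6]
eef_rot: [[0.995, 0.001, 0.098], [-0.098, -0.0, 0.995], [0.001, -1.0, -0.0]]
ft_force: [0.0, -0.2, 2.7]
finger_gap: 0.318
```

```bash
python3 - <<'E'
from h import *
save([590.4,-376.3,24],Rz(-5.6))
r=Rz(-5.6)
plan([590.4,-376.3,180],r);plan([575,-310,285],r);plan([555,-150,285],r);plan([524.8,-0.7,280],r);plan([524.8,-0.7,120],r); plan([524.8,-0.7,72],r)
E
```

```text
shift [0.0, -0.78, 0.0] turn [0.0, 0.0, 0.0] minrows 4.0 OK
shift [-0.109, -0.525, 0.322] turn [0.0, 0.0, 0.0] minrows 3.0 OK
shift [-0.178, 0.0, 0.787] turn [0.0, 0.0, 0.0] minrows 4.0 OK
shift [-0.223, 0.025, 0.728] turn [0.0, 0.0, 0.0] minrows 4.0 OK
shift [0.0, 0.8, 0.0] turn [0.0, 0.0, 0.0] minrows 4.0 OK
shift [0.0, 0.24, 0.0] turn [0.0, 0.0, 0.0] minrows 1.0 OK
```

```bash
python3 -m creep '[[0,-0.2,0,0,0,0,-1],[0,-0.4,0,0,0,0,-1],[0,-0.6,0,0,0,0,-1],[0,-0.78,0,0,0,0,-1],[0,-0.78,0,0,0,0,-1],[0,-0.78,0,0,0,0,-1]]'
python3 -m creep '[[-0.03,-0.15,0.1,0,0,0,-1],[-0.07,-0.35,0.2,0,0,0,-1],[-0.109,-0.525,0.322,0,0,0,-1],[-0.109,-0.525,0.322,0,0,0,-1],[-0.109,-0.525,0.322,0,0,0,-1],[-0.109,-0.525,0.322,0,0,0,-1]]'
python3 -m creep '[[-0.05,0,0.2,0,0,0,-1],[-0.09,0,0.4,0,0,0,-1],[-0.135,0,0.6,0,0,0,-1],[-0.178,0,0.787,0,0,0,-1],[-0.178,0,0.787,0,0,0,-1],[-0.178,0,0.787,0,0,0,-1]]'
python3 -m creep '[[-0.06,0,0.2,0,0,0,-1],[-0.12,0,0.4,0,0,0,-1],[-0.18,0.01,0.58,0,0,0,-1],[-0.223,0.025,0.728,0,0,0,-1],[-0.223,0.025,0.728,0,0,0,-1],[-0.223,0.025,0.728,0,0,0,-1]]'
python3 -m creep '[[0,0.2,0,0,0,0,-1],[0,0.4,0,0,0,0,-1],[0,0.6,0,0,0,0,-1],[0,0.8,0,0,0,0,-1],[0,0.8,0,0,0,0,-1],[0,0.8,0,0,0,0,-1],[0,0.8,0,0,0,0,-1]]'
python3 - <<'E'
from h import *
snap("12")
im=cv2.imread("pics/scene12.png"); cv2.imwrite("pics/z17.png",cv2.resize(im[120:280,220:420],(750,600),interpolation=cv2.INTER_CUBIC))
im=cv2.imread("pics/top12.png"); cv2.imwrite("pics/z18.png",cv2.resize(im[190:330,240:400],(686,600),interpolation=cv2.INTER_CUBIC))
E
```

```text
clock: 27.4
ee_pos: [591.2, -376.2, 182.3]
eef_rot: [[0.995, 0.001, 0.098], [-0.098, -0.001, 0.995], [0.001, -1.0, -0.001]]
ft_force: [-0.1, -0.1, -0.7]
finger_gap: 0.323
clock: 28.0
ee_pos: [574.1, -309.3, 282.9]
eef_rot: [[0.995, -0.005, 0.098], [-0.098, 0.003, 0.995], [-0.005, -1.0, 0.002]]
ft_force: [-0.1, 0.2, -0.5]
finger_gap: 0.324
clock: 28.6
ee_pos: [554.6, -149.4, 283.9]
eef_rot: [[0.995, -0.004, 0.097], [-0.097, 0.0, 0.995], [-0.004, -1.0, 0.0]]
ft_force: [0.4, -0.1, -0.2]
finger_gap: 0.317
clock: 29.2
ee_pos: [525.5, -1.5, 280.3]
eef_rot: [[0.995, -0.001, 0.098], [-0.098, -0.001, 0.995], [-0.001, -1.0, -0.001]]
ft_force: [-0.5, 0.4, -1.2]
finger_gap: 0.319
clock: 29.9
ee_pos: [527.8, -1.5, 123.6]
eef_rot: [[0.995, 0.005, 0.099], [-0.099, -0.001, 0.995], [0.005, -1.0, -0.0]]
ft_force: [1.2, -0.2, -0.2]
finger_gap: 0.32
```

View pics/z17.png

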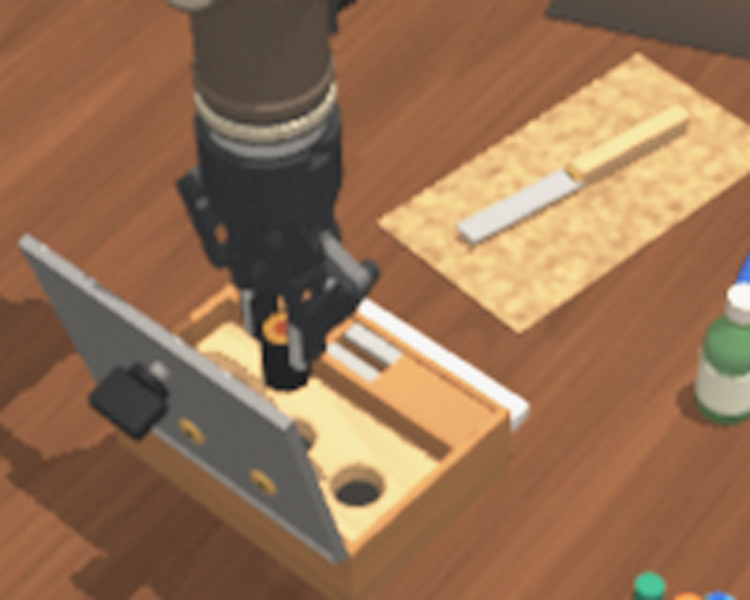

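View pics/z18.png

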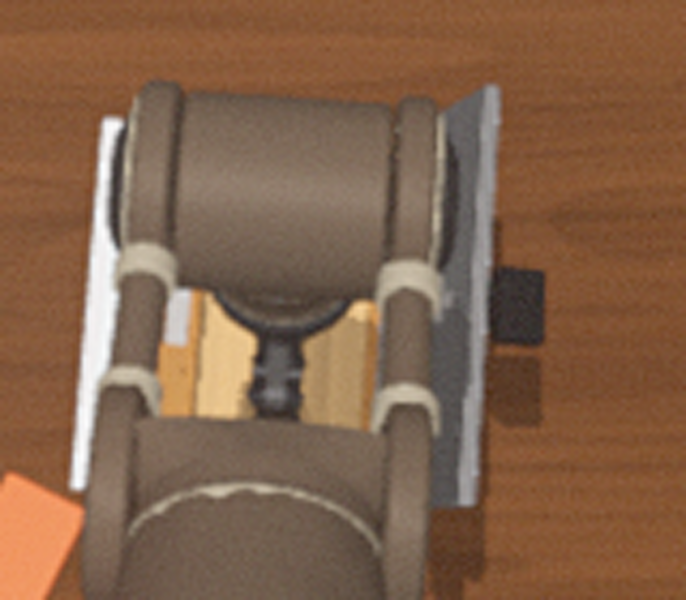

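```bash
python3 -m creep '[[0,0.08,0,0,0,0,-1],[0,0.16,0,0,0,0,-1],[0,0.24,0,0,0,0,-1],[0,0.24,0,0,0,0,-1],[0,0.24,0,0,0,0,-1],[0,0.24,0,0,0,0,-1],[0,0.24,0,0,0,0,-1],[0,0.24,0,0,0,0,-1]]'
python3 - <<'E'
from h import *
snap("13"); print(bot.state()["ee_pos"].round(1))
im=cv2.imread("pics/scene13.png"); cv2.imwrite("pics/z19.png",cv2.resize(im[180:270,260:380],(800,600),interpolation=cv2.INTER_CUBIC))
E
```

```text
clock: 30.8
ee_pos: [526.1, -0.5, 74.2]
eef_rot: [[0.995, 0.002, 0.098], [-0.098, -0.0, 0.995], [0.002, -1.0, 0.0]]
ft_force: [-0.9, 0.3, -0.7]
finger_gap: 0.322
[ 5.256e+02 -5.000e-01  7.380e+01]
```

View pics/z19.png

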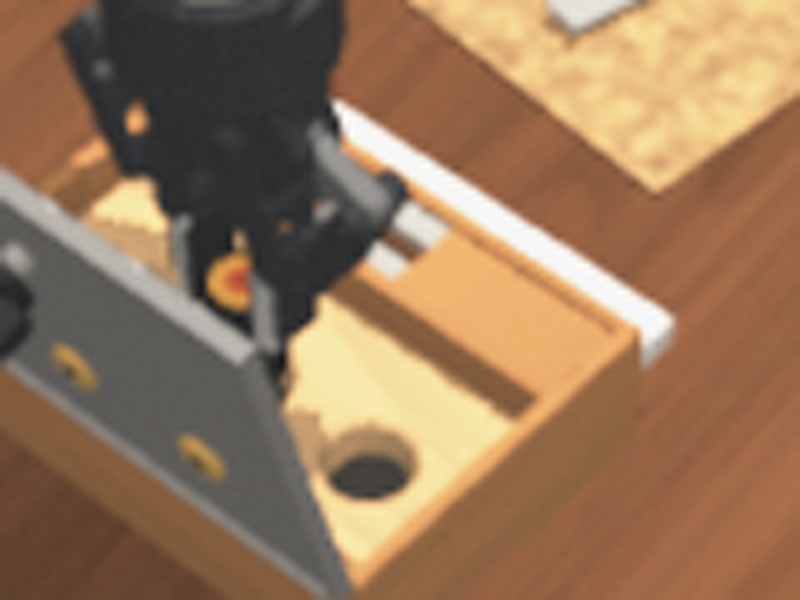

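```bash
python3 - <<'E'
from h import *
print(onz("scene",(314.6,248.5),38))
E
python3 -m creep '[[0,0.02,0,0,0,0,-1],[0,0.04,0,0,0,0,-1],[0,0.055,0,0,0,0,-1],[0,0.07,0,0,0,0,-1],[0,0.07,0,0,0,0,-1],[0,0.07,0,0,0,0,-1]]'
```

```text
[578.4503216  -5.2827126  38.       ]
clock: 31.5
ee_pos: [525.2, -0.4, 59.0]
eef_rot: [[0.995, -0.0, 0.098], [-0.098, 0.0, 0.995], [-0.0, -1.0, -0.0]]
ft_force: [-0.4, -0.4, -0.1]
finger_gap: 0.322
```

```bash
python3 -m creep '[[0,0.02,0,0,0,0,-1],[0,0.04,0,0,0,0,-1],[0,0.05,0,0,0,0,-1],[0,0.05,0,0,0,0,-1],[0,0.05,0,0,0,0,-1]]'
python3 -m creep '[[0,0.01,0,0,0,0,-1],[0,0.02,0,0,0,0,-1],[0,0.03,0,0,0,0,-1],[0,0.035,0,0,0,0,-1],[0,0.035,0,0,0,0,-1]]'
```

```text
clock: 32.0
ee_pos: [525.4, -0.4, 49.2]
eef_rot: [[0.995, 0.0, 0.098], [-0.098, -0.0, 0.995], [0.0, -1.0, 0.0]]
ft_force: [-0.1, 0.0, 0.2]
finger_gap: 0.325
clock: 32.5
ee_pos: [525.5, -0.4, 42.4]
eef_rot: [[0.995, 0.0, 0.098], [-0.098, -0.0, 0.995], [0.0, -1.0, -0.0]]
ft_force: [-1.1, 0.2, 3.7]
finger_gap: 0.318
```

```bash
python3 -m creep '[[0,0.01,0,0,0,0,-1],[0,0.015,0,0,0,0,-1],[0,0.015,0,0,0,0,-1]]'
python3 - <<'E'
from h import *
s=bot.state(); print(s["ee_pos"].round(1),s["ft_force"].round(1),s["finger_gap"])
E
```

```text
clock: 32.8
ee_pos: [525.7, -0.4, 42.0]
eef_rot: [[0.995, -0.001, 0.098], [-0.098, -0.0, 0.995], [-0.001, -1.0, -0.0]]
ft_force: [-7.5, 0.4, 22.3]
finger_gap: 0.325
[ 5.257e+02 -4.000e-01  4.200e+01] [-7.5  0.4 22.3] 0.32467397446032786
```

```bash
python3 -m creep '[[0,-0.013,0,0,0,0,-1],[0,-0.013,0,0,0,0,-0.14],[0,-0.013,0,0,0,0,-0.14],[0,-0.013,0,0,0,0,-0.14],[0,-0.013,0,0,0,0,-0.14]]'
python3 -m creep '[[0,-0.03,0,0,0,0,-0.14],[0,-0.07,0,0,0,0,-0.14],[0,-0.15,0,0,0,0,-0.14],[0,-0.3,0,0,0,0,-0.14],[0,-0.5,0,0,0,0,-0.14],[0,-0.5,0,0,0,0,-0.14]]'
python3 - <<'E'
from h import *
snap("14"); print(bot.state()["ee_pos"].round(1))
im=cv2.imread("pics/scene14.png"); cv2.imwrite("pics/z20.png",cv2.resize(im[150:270,240:400],(800,600),interpolation=cv2.INTER_CUBIC))
E
```

```text
clock: 33.3
ee_pos: [525.0, -0.4, 41.3]
eef_rot: [[0.995, -0.001, 0.098], [-0.098, 0.0, 0.995], [-0.001, -1.0, -0.0]]
ft_force: [0.2, 0.7, -0.0]
finger_gap: 0.428
clock: 33.9
ee_pos: [530.6, -0.8, 148.5]
eef_rot: [[0.995, 0.013, 0.098], [-0.098, -0.001, 0.995], [0.013, -1.0, 0.0]]
ft_force: [1.1, -0.6, -0.3]
finger_gap: 0.431
[ 5.267e+02 -5.000e-01  1.439e+02]
```

View pics/z20.png

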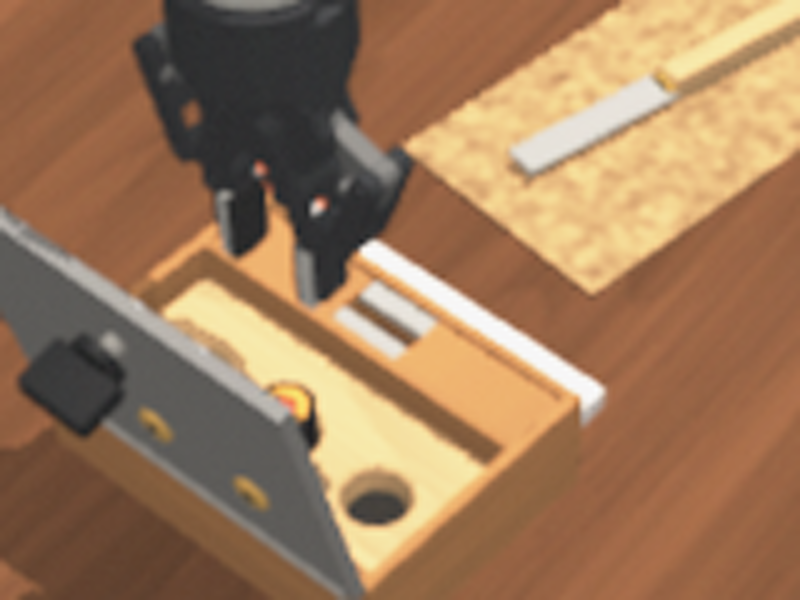

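```bash
python3 - <<'E'
from h import *
save([524.8,-0.7,140.6],Rz(-5.6)); r=Rz(-5.6)
plan([530,-0.7,285],r);plan([540,-150,285],Rz(-40));plan([525,-330,270],Rz(-75)); plan([515.3,-405,130],Rz(-95.6))
E
```

```text
shift [0.026, -0.722, 0.003] turn [0.0, 0.0, 0.0] minrows 3.0 OK
shift [0.122, 0.0, -0.739] turn [0.0, 0.764, 0.0] minrows 5.0 OK
shift [0.521, 0.075, -0.737] turn [0.0, 0.778, 0.0] minrows 5.0 OK
shift [0.35, 0.7, -0.144] turn [0.0, 0.458, 0.0] minrows 4.0 OK
```

```bash
python3 -m creep '[[0.026,-0.722,0.003,0,0,0,0.1],[0.026,-0.722,0.003,0,0,0,0.1],[0.026,-0.722,0.003,0,0,0,0.1],[0.026,-0.722,0.003,0,0,0,0.1],[0.026,-0.722,0.003,0,0,0,0.1]]' 30
python3 -m creep '[[0.122,0,-0.739,0,0.764,0,0.1],[0.122,0,-0.739,0,0.764,0,0.1],[0.122,0,-0.739,0,0.764,0,0.1],[0.122,0,-0.739,0,0.764,0,0.1],[0.122,0,-0.739,0,0.764,0,0.1],[0.122,0,-0.739,0,0.764,0,0.1]]'
python3 -m creep '[[0.521,0.075,-0.737,0,0.778,0,0.1],[0.521,0.075,-0.737,0,0.778,0,0.1],[0.521,0.075,-0.737,0,0.778,0,0.1],[0.521,0.075,-0.737,0,0.778,0,0.1],[0.521,0.075,-0.737,0,0.778,0,0.1],[0.521,0.075,-0.737,0,0.778,0,0.1]]'
python3 - <<'E'
from h import *
snap("15"); print(bot.state()["ee_pos"].round(1))
im=cv2.imread("pics/scene15.png"); cv2.imwrite("pics/z21.png",cv2.resize(im[280:430,100:300],(800,600),interpolation=cv2.INTER_CUBIC))
im=cv2.imread("pics/top15.png"); cv2.imwrite("pics/z22.png",cv2.resize(im[190:330,240:500],(780,420),interpolation=cv2.INTER_CUBIC))
E
```

```text
clock: 34.5
ee_pos: [530.6, -0.3, 286.4]
eef_rot: [[0.995, 0.001, 0.098], [-0.098, -0.0, 0.995], [0.001, -1.0, 0.0]]
ft_force: [-0.2, 0.3, -0.0]
finger_gap: 0.547
clock: 35.1
ee_pos: [538.9, -149.1, 283.5]
eef_rot: [[0.768, -0.005, 0.64], [-0.64, 0.002, 0.768], [-0.005, -1.0, -0.001]]
ft_force: [-0.9, -1.2, -0.7]
finger_gap: 0.55
clock: 35.7
ee_pos: [525.2, -328.5, 270.0]
eef_rot: [[0.262, -0.002, 0.965], [-0.965, 0.002, 0.262], [-0.003, -1.0, -0.001]]
ft_force: [-0.9, 0.7, -1.0]
finger_gap: 0.552
[ 525.6 -327.6  270.7]
```

View pics/z21.png

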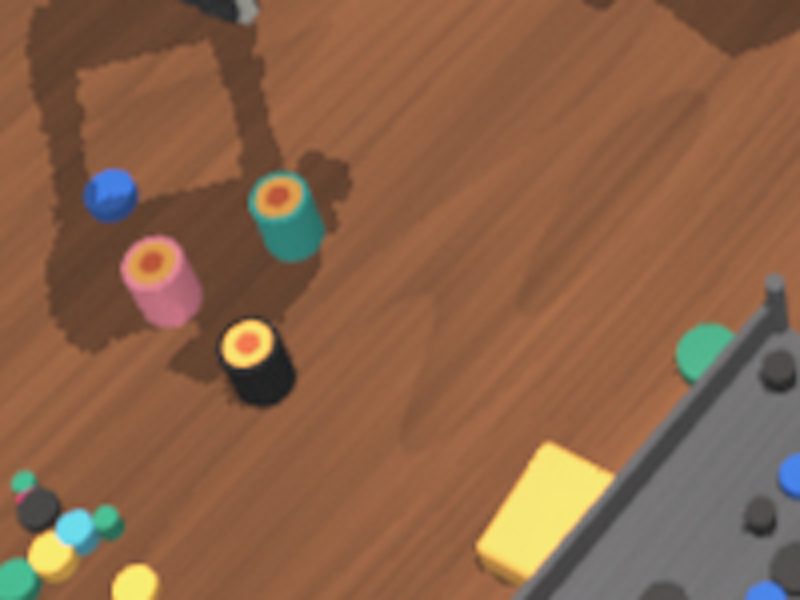

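View pics/z22.png

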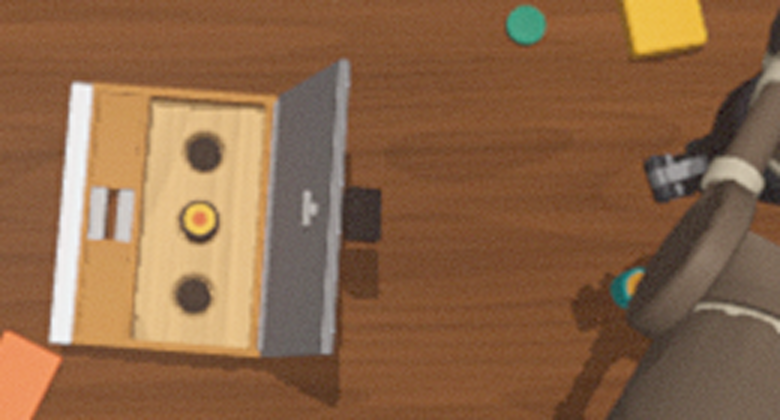

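```bash
python3 -m creep '[[0.35,0.7,-0.144,0,0.458,0,0.1],[0.35,0.7,-0.144,0,0.458,0,0.1],[0.35,0.7,-0.144,0,0.458,0,0.1],[0.35,0.7,-0.144,0,0.458,0,0.1],[0.35,0.7,-0.144,0,0.458,0,0.1],[0.35,0.7,-0.144,0,0.458,0,0.1],[0.35,0.7,-0.144,0,0.458,0,0.1]]'
python3 -m creep '[[0,0.2,0,0,0,0,0.1],[0,0.4,0,0,0,0,0.1],[0,0.53,0,0,0,0,0.1],[0,0.53,0,0,0,0,0.1],[0,0.53,0,0,0,0,0.1],[0,0.53,0,0,0,0,0.1],[0,0.53,0,0,0,0,0.1]]'
python3 - <<'E'
from h import *
snap("16"); print(bot.state()["ee_pos"].round(1))
im=cv2.imread("pics/scene16.png"); cv2.imwrite("pics/z23.png",cv2.resize(im[280:430,100:300],(800,600),interpolation=cv2.INTER_CUBIC))
E
```

```text
clock: 36.5
ee_pos: [518.0, -404.8, 134.7]
eef_rot: [[-0.096, 0.004, 0.995], [-0.995, -0.003, -0.096], [0.003, -1.0, 0.004]]
ft_force: [0.3, 0.4, 0.9]
finger_gap: 0.549
clock: 37.2
ee_pos: [517.7, -406.3, 28.4]
eef_rot: [[-0.098, 0.004, 0.995], [-0.995, -0.004, -0.098], [0.003, -1.0, 0.004]]
ft_force: [0.2, 0.5, 0.1]
finger_gap: 0.546
[ 516.9 -405.8   27.4]
```

View pics/z23.png

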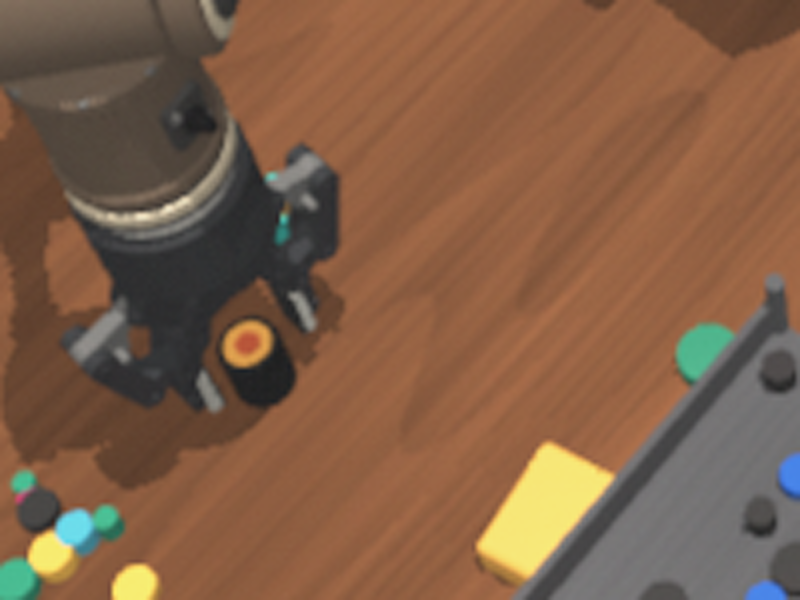

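```bash
python3 -m creep '[[0,0,0,0,0,0,-1],[0,0,0,0,0,0,-1],[0,0,0,0,0,0,-1],[0,0,0,0,0,0,-1],[0,0,0,0,0,0,-1],[0,0,0,0,0,0,-1]]' 20
python3 -m creep '[[0,0,0,0,0,0,0.1],[0,0,0,0,0,0,0.1],[0,0,0,0,0,0,0.1],[0,0,0,0,0,0,0.1],[0,0,0,0,0,0,0.1]]'
python3 -m creep '[[0,0,0,0,-0.18,0,0.1],[0,0,0,0,-0.36,0,0.1],[0,0,0,0,-0.54,0,0.1],[0,0,0,0,-0.72,0,0.1],[0,0,0,0,-0.9,0,0.1],[0,0,0,0,-1,0,0.1],[0,0,0,0,-1,0,0.1]]'
python3 -m creep '[[0,0,0,0,-0.18,0,0.1],[0,0,0,0,-0.36,0,0.1],[0,0,0,0,-0.54,0,0.1],[0,0,0,0,-0.72,0,0.1],[0,0,0,0,-0.9,0,0.1],[0,0,0,0,-1,0,0.1],[0,0,0,0,-1,0,0.1],[0,0,0,0,-1,0,0.1],[0,0,0,0,-1,0,0.1]]'
python3 -m creep '[[0,0,0,0,0,0,-1],[0,0,0,0,0,0,-1],[0,0,0,0,0,0,-1],[0,0,0,0,0,0,-1],[0,0,0,0,0,0,-1],[0,0,0,0,0,0,-1],[0,0,0,0,0,0,-1]]' 60
```

```text
clock: 37.9
ee_pos: [516.2, -405.2, 26.3]
eef_rot: [[-0.098, 0.001, 0.995], [-0.995, -0.001, -0.098], [0.001, -1.0, 0.001]]
ft_force: [-0.3, 0.9, 5.8]
finger_gap: 0.342
clock: 38.4
ee_pos: [515.6, -404.6, 24.9]
eef_rot: [[-0.098, -0.0, 0.995], [-0.995, 0.0, -0.098], [-0.0, -1.0, -0.0]]
ft_force: [0.8, -0.5, -0.2]
finger_gap: 0.548
clock: 39.1
ee_pos: [515.7, -404.7, 25.2]
eef_rot: [[0.634, -0.0, 0.773], [-0.773, 0.0, 0.634], [-0.0, -1.0, -0.0]]
ft_force: [-0.1, -0.2, 0.7]
finger_gap: 0.551
clock: 40.0
ee_pos: [515.8, -404.7, 25.2]
eef_rot: [[0.995, -0.0, 0.1], [-0.1, 0.0, 0.995], [-0.0, -1.0, 0.0]]
ft_force: [0.4, 0.4, -0.1]
finger_gap: 0.549
clock: 40.7
ee_pos: [516.0, -405.0, 25.6]
eef_rot: [[0.995, 0.001, 0.098], [-0.098, -0.001, 0.995], [0.001, -1.0, -0.0]]
ft_force: [0.3, -0.9, 3.1]
finger_gap: 0.326
```

```bash
python3 - <<'E'
from h import *
r=Rz(-5.6); save([515.3,-405,24],r)
plan([515.3,-405,180],r);plan([525,-310,285],r);plan([550,-150,285],r);plan([580.5,-6.1,280],r);plan([580.5,-6.1,120],r); plan([580.5,-6.1,72],r)
E
```

```text
shift [0.0, -0.78, 0.0] turn [0.0, 0.0, 0.0] minrows 4.0 OK
shift [0.002, -0.525, 0.477] turn [0.0, 0.0, 0.0] minrows 3.0 OK
shift [0.046, 0.0, 0.809] turn [0.0, 0.0, 0.0] minrows 4.0 OK
shift [0.082, 0.025, 0.731] turn [0.0, 0.0, 0.0] minrows 3.0 OK
shift [-0.0, 0.8, -0.0] turn [0.0, 0.0, 0.0] minrows 4.0 OK
shift [-0.0, 0.24, -0.0] turn [0.0, 0.0, 0.0] minrows 1.0 OK
```

```bash
python3 -m creep '[[0,-0.2,0,0,0,0,-1],[0,-0.4,0,0,0,0,-1],[0,-0.6,0,0,0,0,-1],[0,-0.78,0,0,0,0,-1],[0,-0.78,0,0,0,0,-1],[0,-0.78,0,0,0,0,-1]]'
python3 -m creep '[[0,-0.15,0.12,0,0,0,-1],[0,-0.35,0.3,0,0,0,-1],[0.002,-0.525,0.477,0,0,0,-1],[0.002,-0.525,0.477,0,0,0,-1],[0.002,-0.525,0.477,0,0,0,-1],[0.002,-0.525,0.477,0,0,0,-1]]'
python3 -m creep '[[0.01,0,0.2,0,0,0,-1],[0.02,0,0.4,0,0,0,-1],[0.03,0,0.6,0,0,0,-1],[0.046,0,0.809,0,0,0,-1],[0.046,0,0.809,0,0,0,-1],[0.046,0,0.809,0,0,0,-1]]'
python3 -m creep '[[0.02,0,0.2,0,0,0,-1],[0.04,0,0.4,0,0,0,-1],[0.06,0.01,0.58,0,0,0,-1],[0.082,0.025,0.731,0,0,0,-1],[0.082,0.025,0.731,0,0,0,-1],[0.082,0.025,0.731,0,0,0,-1]]'
python3 -m creep '[[0,0.2,0,0,0,0,-1],[0,0.4,0,0,0,0,-1],[0,0.6,0,0,0,0,-1],[0,0.8,0,0,0,0,-1],[0,0.8,0,0,0,0,-1],[0,0.8,0,0,0,0,-1],[0,0.8,0,0,0,0,-1]]'
python3 -m creep '[[0,0.08,0,0,0,0,-1],[0,0.16,0,0,0,0,-1],[0,0.24,0,0,0,0,-1],[0,0.24,0,0,0,0,-1],[0,0.24,0,0,0,0,-1],[0,0.24,0,0,0,0,-1],[0,0.24,0,0,0,0,-1],[0,0.24,0,0,0,0,-1]]'
python3 - <<'E'
from h import *
snap("17"); print(bot.state()["ee_pos"].round(1))
im=cv2.imread("pics/scene17.png"); cv2.imwrite("pics/z24.png",cv2.resize(im[180:270,260:380],(800,600),interpolation=cv2.INTER_CUBIC))
E
```

```text
clock: 41.3
ee_pos: [515.9, -404.8, 181.9]
eef_rot: [[0.995, 0.001, 0.098], [-0.098, -0.001, 0.995], [0.001, -1.0, -0.001]]
ft_force: [0.3, 0.2, -0.8]
finger_gap: 0.318
clock: 41.9
ee_pos: [524.0, -309.6, 283.0]
eef_rot: [[0.995, -0.005, 0.098], [-0.098, 0.002, 0.995], [-0.005, -1.0, 0.002]]
ft_force: [-0.0, 0.8, -0.9]
finger_gap: 0.322
clock: 42.5
ee_pos: [549.4, -149.7, 283.6]
eef_rot: [[0.995, -0.005, 0.097], [-0.097, 0.001, 0.995], [-0.005, -1.0, 0.0]]
ft_force: [-0.9, 0.3, -1.2]
finger_gap: 0.325
clock: 43.1
ee_pos: [580.8, -7.3, 279.8]
eef_rot: [[0.995, -0.003, 0.098], [-0.098, -0.001, 0.995], [-0.003, -1.0, -0.001]]
ft_force: [0.5, -0.0, -1.1]
finger_gap: 0.328
clock: 43.8
ee_pos: [583.3, -7.1, 123.8]
eef_rot: [[0.995, 0.005, 0.099], [-0.099, -0.001, 0.995], [0.005, -1.0, -0.0]]
ft_force: [0.0, -1.3, -0.1]
finger_gap: 0.32
clock: 44.6
ee_pos: [581.7, -5.9, 74.0]
eef_rot: [[0.995, 0.001, 0.098], [-0.098, -0.0, 0.995], [0.001, -1.0, 0.0]]
ft_force: [-0.3, -0.6, -0.8]
finger_gap: 0.321
[581.5  -5.9  73.8]
```

View pics/z24.png

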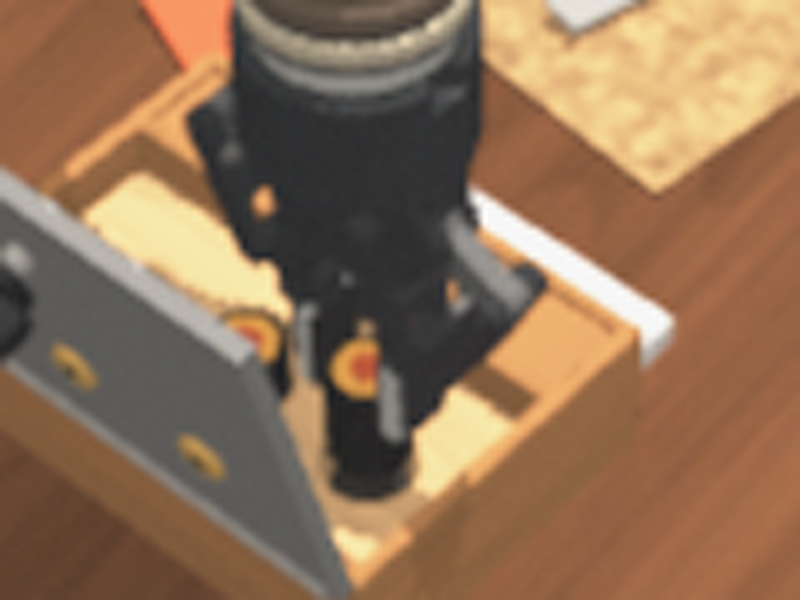

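```bash
python3 -m creep '[[0,0.02,0,0,0,0,-1],[0,0.04,0,0,0,0,-1],[0,0.055,0,0,0,0,-1],[0,0.07,0,0,0,0,-1],[0,0.07,0,0,0,0,-1],[0,0.07,0,0,0,0,-1]]'
```

```text
clock: 45.3
ee_pos: [581.0, -5.9, 59.0]
eef_rot: [[0.995, -0.0, 0.098], [-0.098, 0.0, 0.995], [-0.0, -1.0, -0.0]]
ft_force: [-0.1, 0.3, -0.7]
finger_gap: 0.325
```

In the well, no contact force. Press home.

```bash
python3 -m creep '[[0,0.02,0,0,0,0,-1],[0,0.04,0,0,0,0,-1],[0,0.05,0,0,0,0,-1],[0,0.05,0,0,0,0,-1],[0,0.05,0,0,0,0,-1]]'
python3 -m creep '[[0,0.01,0,0,0,0,-1],[0,0.02,0,0,0,0,-1],[0,0.03,0,0,0,0,-1],[0,0.035,0,0,0,0,-1],[0,0.035,0,0,0,0,-1]]'
python3 -m creep '[[0,0.01,0,0,0,0,-1],[0,0.015,0,0,0,0,-1],[0,0.015,0,0,0,0,-1]]'
```

```text
clock: 45.8
ee_pos: [581.2, -5.9, 49.2]
eef_rot: [[0.995, 0.0, 0.098], [-0.098, -0.0, 0.995], [0.0, -1.0, -0.0]]
ft_force: [-0.1, 0.6, -0.8]
finger_gap: 0.32
clock: 46.3
ee_pos: [581.2, -5.8, 42.9]
eef_rot: [[0.995, 0.0, 0.098], [-0.098, 0.0, 0.995], [0.0, -1.0, 0.0]]
ft_force: [-2.3, 0.5, 4.5]
finger_gap: 0.321
clock: 46.6
ee_pos: [581.3, -5.8, 42.2]
eef_rot: [[0.995, -0.001, 0.098], [-0.098, 0.0, 0.995], [-0.001, -1.0, -0.0]]
ft_force: [-7.3, 0.3, 17.8]
finger_gap: 0.321
```

```bash
python3 -m creep '[[0,-0.013,0,0,0,0,-1],[0,-0.013,0,0,0,0,-0.16],[0,-0.013,0,0,0,0,-0.16],[0,-0.013,0,0,0,0,-0.16],[0,-0.013,0,0,0,0,-0.16]]'
python3 -m creep '[[0,-0.03,0,0,0,0,-0.16],[0,-0.07,0,0,0,0,-0.16],[0,-0.15,0,0,0,0,-0.16],[0,-0.3,0,0,0,0,-0.16],[0,-0.5,0,0,0,0,-0.16],[0,-0.7,0,0,0,0,-0.16],[0,-0.8,0,0,0,0,-0.16],[0,-0.8,0,0,0,0,-0.16]]'
python3 - <<'E'
from h import *
snap("18"); print(bot.state()["ee_pos"].round(1))
im=cv2.imread("pics/scene18.png"); cv2.imwrite("pics/z25.png",cv2.resize(im[150:270,240:400],(800,600),interpolation=cv2.INTER_CUBIC))
E
```

```text
clock: 47.1
ee_pos: [581.0, -5.9, 41.4]
eef_rot: [[0.995, -0.0, 0.098], [-0.098, 0.0, 0.995], [-0.0, -1.0, -0.0]]
ft_force: [0.3, 0.4, -0.7]
finger_gap: 0.423
clock: 47.9
ee_pos: [584.7, -6.1, 208.3]
eef_rot: [[0.995, 0.011, 0.098], [-0.098, -0.001, 0.995], [0.011, -1.0, 0.0]]
ft_force: [0.8, 0.2, -0.7]
finger_gap: 0.423
[581.4  -5.9 203.2]
```

View pics/z25.png

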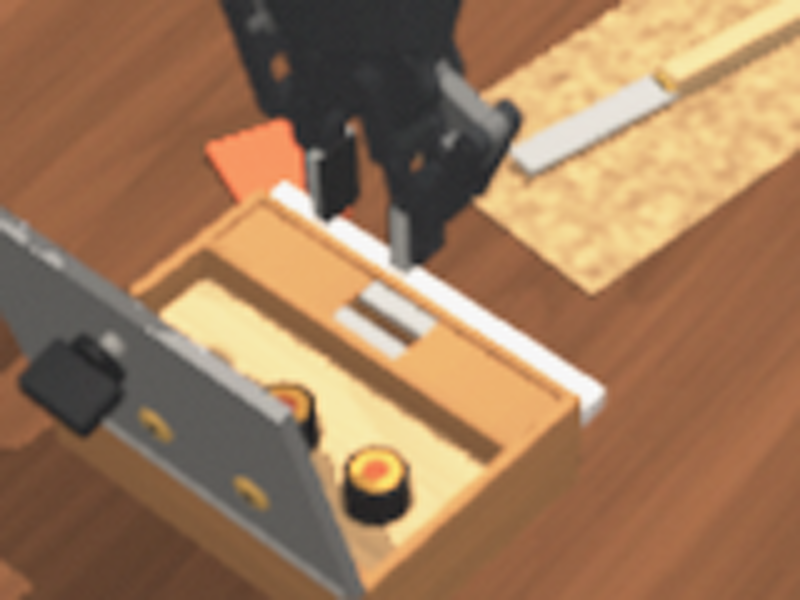

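```bash
cat >> h.py <<'E'
JY=-1.668; JX=np.array([np.cos(JY),np.sin(JY)]); JYv=np.array([-JX[1],JX[0]])
def J(x,y,z): return np.append(np.array([525,4.])+x*JX+y*JYv,z)
E
python3 - <<'E'
from h import *
r=Rz(-5.6); save([580.5,-6.1,200.6],r)
plan([575,-30,300],r); plan(J(160,60,290),r);plan(J(160,60,192),r); plan(J(113,60,192),r)
p0,R0=load()
for th in(1.57,1.4,1.2,1.0,.8,.6,.4,.2,.1,0.):
    q=J(69-132*np.cos(th)+8*np.sin(th),60,60+132*np.sin(th)+8*np.cos(th)); print(th,(R0.T@(q-p0)/200).round(3).tolist())
E
```

```text
shift [-0.016, -0.497, -0.122] turn [0.0, 0.0, 0.0] minrows 3.0 OK
shift [0.035, 0.05, -0.655] turn [0.0, 0.0, 0.0] minrows 3.0 OK
shift [0.0, 0.49, 0.0] turn [0.0, 0.0, 0.0] minrows 2.0 OK
shift [0.0, 0.0, 0.235] turn [0.0, 0.0, 0.0] minrows 1.0 OK
1.57 [0.0, -0.0, 0.181]
1.4 [0.0, 0.003, 0.293]
1.2 [-0.0, 0.03, 0.422]
1.0 [-0.0, 0.083, 0.543]
0.8 [-0.0, 0.159, 0.651]
0.6 [-0.0, 0.254, 0.742]
0.4 [-0.0, 0.366, 0.813]
0.2 [-0.0, 0.49, 0.859]
0.1 [-0.0, 0.554, 0.873]
0.0 [-0.0, 0.62, 0.88]
```

```bash
python3 -m creep '[[-0.016,-0.25,0,0,0,0,-1],[-0.016,-0.497,-0.122,0,0,0,-1],[-0.016,-0.497,-0.122,0,0,0,-1],[-0.016,-0.497,-0.122,0,0,0,-1],[-0.016,-0.497,-0.122,0,0,0,-1]]'
python3 -m creep '[[0.01,0.01,-0.25,0,0,0,-1],[0.02,0.02,-0.45,0,0,0,-1],[0.035,0.05,-0.655,0,0,0,-1],[0.035,0.05,-0.655,0,0,0,-1],[0.035,0.05,-0.655,0,0,0,-1],[0.035,0.05,-0.655,0,0,0,-1]]'
python3 - <<'E'
from h import *
snap("19"); print(bot.state()["ee_pos"].round(1), J(160,60,290))
im=cv2.imread("pics/scene19.png"); cv2.imwrite("pics/z26.png",cv2.resize(im[150:270,240:400],(800,600),interpolation=cv2.INTER_CUBIC))
E
```

```text
clock: 48.5
ee_pos: [574.0, -29.5, 298.6]
eef_rot: [[0.995, -0.005, 0.098], [-0.098, 0.001, 0.995], [-0.005, -1.0, 0.0]]
ft_force: [-0.0, -0.2, -0.7]
finger_gap: 0.001
clock: 49.1
ee_pos: [568.9, -159.5, 289.4]
eef_rot: [[0.995, -0.003, 0.097], [-0.097, 0.002, 0.995], [-0.003, -1.0, 0.002]]
ft_force: [0.2, 0.8, 0.0]
finger_gap: -0.001
[ 569.5 -159.4  290.5] [ 569.18865879 -161.06775104  290.        ]
```

View pics/z26.png

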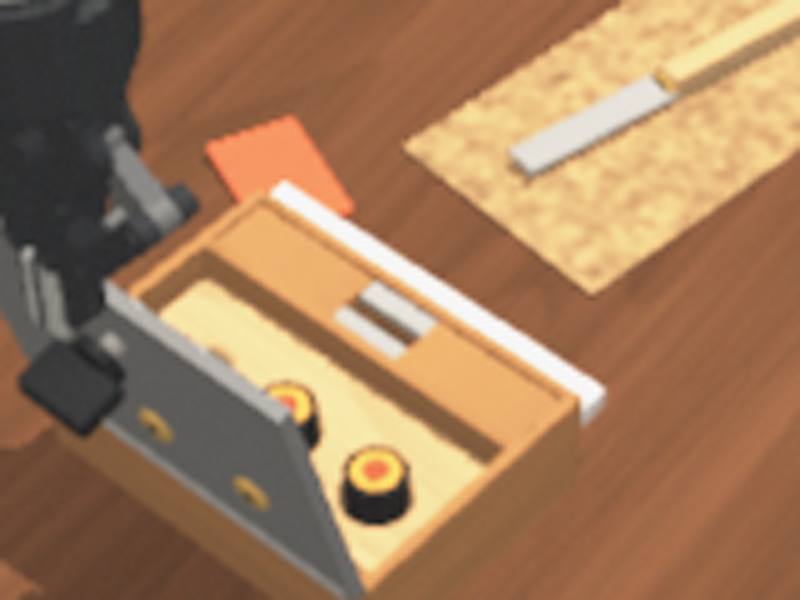

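View pics/top19.png

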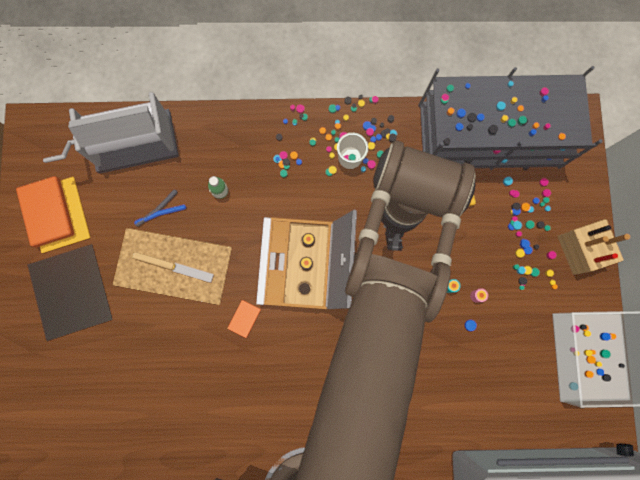

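```bash
python3 -m creep '[[0,0.2,0,0,0,0,-1],[0,0.4,0,0,0,0,-1],[0,0.49,0,0,0,0,-1],[0,0.49,0,0,0,0,-1],[0,0.49,0,0,0,0,-1],[0,0.49,0,0,0,0,-1]]'
python3 -m creep '[[0,0,0.06,0,0,0,-1],[0,0,0.12,0,0,0,-1],[0,0,0.18,0,0,0,-1],[0,0,0.235,0,0,0,-1],[0,0,0.235,0,0,0,-1],[0,0,0.235,0,0,0,-1]]'
python3 - <<'E'
from h import *
snap("20"); print(bot.state()["ee_pos"].round(1), load()[0].round(1))
im=cv2.imread("pics/scene20.png"); cv2.imwrite("pics/z27.png",cv2.resize(im[120:280,200:400],(750,600),interpolation=cv2.INTER_CUBIC))
E
```

```text
clock: 49.8
ee_pos: [571.3, -160.9, 195.5]
eef_rot: [[0.995, 0.004, 0.097], [-0.097, -0.001, 0.995], [0.004, -1.0, -0.001]]
ft_force: [-0.7, 1.0, -1.0]
finger_gap: 0.0
clock: 50.4
ee_pos: [574.4, -113.6, 193.3]
eef_rot: [[0.995, 0.0, 0.097], [-0.097, -0.0, 0.995], [0.0, -1.0, -0.0]]
ft_force: [-0.6, 0.1, 0.4]
finger_gap: 0.001
[ 574.2 -114.2  193.2] [ 573.7 -114.4  192. ]
```

View pics/z27.png

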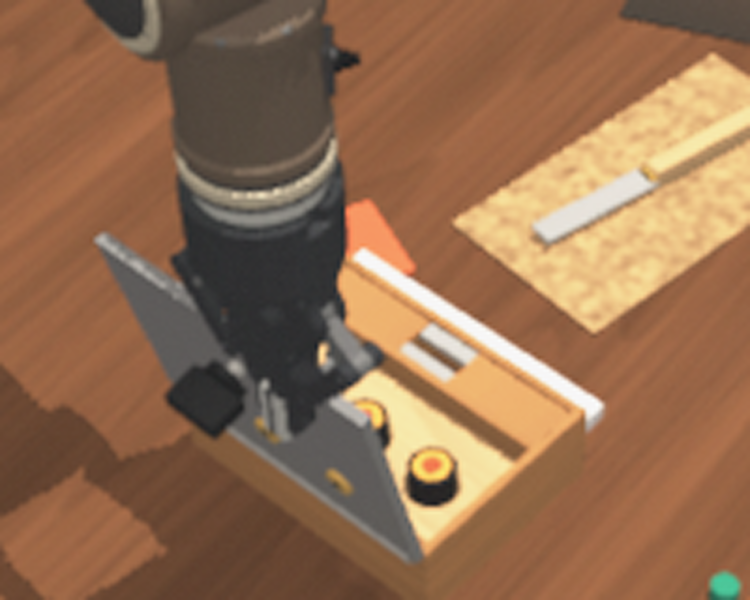

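```bash
python3 -m creep '[[0,0,0.05,0,0,0,-1],[0,0,0.1,0,0,0,-1],[0,0,0.15,0,0,0,-1],[0,0,0.181,0,0,0,-1],[0,0.001,0.22,0,0,0,-1],[0,0.002,0.257,0,0,0,-1],[0,0.003,0.293,0,0,0,-1],[0,0.015,0.358,0,0,0,-1],[0,0.03,0.422,0,0,0,-1],[0,0.055,0.483,0,0,0,-1],[0,0.083,0.543,0,0,0,-1],[0,0.083,0.543,0,0,0,-1]]'
python3 - <<'E'
from h import *
snap("21"); print(bot.state()["ee_pos"].round(1))
im=cv2.imread("pics/scene21.png"); cv2.imwrite("pics/z28.png",cv2.resize(im[120:280,200:400],(750,600),interpolation=cv2.INTER_CUBIC))
E
```

```text
clock: 51.7
ee_pos: [584.0, -3.7, 175.1]
eef_rot: [[0.995, -0.002, 0.096], [-0.096, 0.001, 0.995], [-0.003, -1.0, 0.001]]
ft_force: [-0.6, -0.3, -0.3]
finger_gap: 0.002
[584.4  -5.2 175.9]
```

View pics/z28.png

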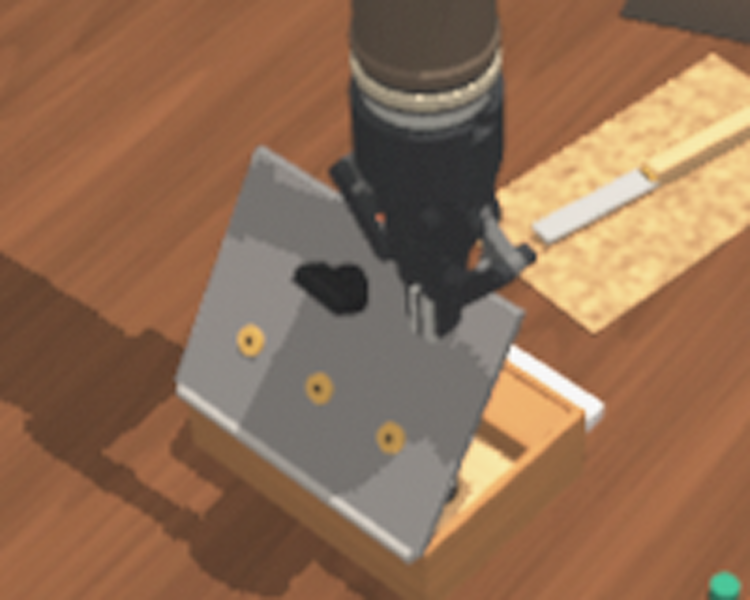

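```bash
python3 -m creep '[[0,0.036,0.055,0,0,0,-1],[0,0.076,0.108,0,0,0,-1],[0,0.122,0.155,0,0,0,-1],[0,0.171,0.199,0,0,0,-1],[0,0.226,0.237,0,0,0,-1],[0,0.283,0.27,0,0,0,-1],[0,0.344,0.296,0,0,0,-1],[0,0.407,0.316,0,0,0,-1],[0,0.439,0.323,0,0,0,-1],[0,0.471,0.33,0,0,0,-1],[0,0.505,0.334,0,0,0,-1],[0,0.535,0.337,0,0,0,-1],[0,0.535,0.337,0,0,0,-1],[0,0.535,0.337,0,0,0,-1]]'
python3 -m creep '[[0,0.01,0,0,0,0,-1],[0,0.02,0,0,0,0,-1],[0,0.02,0,0,0,0,-1]]'
```

```text
clock: 53.2
ee_pos: [591.6, 60.8, 69.7]
eef_rot: [[0.995, 0.0, 0.098], [-0.098, -0.0, 0.995], [0.0, -1.0, -0.0]]
ft_force: [-0.0, -0.1, -0.6]
finger_gap: -0.005
clock: 53.5
ee_pos: [592.2, 60.9, 68.2]
eef_rot: [[0.995, 0.001, 0.098], [-0.098, -0.0, 0.995], [0.001, -1.0, -0.0]]
ft_force: [-4.7, -1.4, 11.5]
finger_gap: -0.002
```

```bash
python3 -m creep '[[0,-0.1,0,0,0,0,-1],[0,-0.3,0,0,0,0,-1],[0,-0.5,0,0,0,0,0],[0,-0.65,0,0,0,0,0],[0,-0.65,0,0,0,0,0],[0,-0.65,0,0,0,0,0]]'
python3 - <<'E'
from h import *
s=bot.state();print(s["ee_pos"].round(1)); save(s["ee_pos"]+[0,0,-1],Rz(-5.6))
plan(J(-62,0,200),Rz(39.4)); plan(J(-62,0,200),Rz(84.4))
snap("22")
im=cv2.imread("pics/scene22.png"); cv2.imwrite("pics/z29.png",cv2.resize(im[130:280,220:420],(800,600),interpolation=cv2.INTER_CUBIC))
E
```

```text
clock: 54.1
ee_pos: [592.1, 61.0, 196.8]
eef_rot: [[0.995, 0.002, 0.098], [-0.098, 0.0, 0.995], [0.002, -1.0, 0.0]]
ft_force: [-1.2, -0.1, -0.7]
finger_gap: 0.498
[592.1  61.  196.8]
shift [-0.306, -0.021, -0.006] turn [0.0, -1.0, 0.0] minrows 6.0 OK
shift [-0.0, 0.0, -0.0] turn [0.0, -1.0, 0.0] minrows 6.0 OK
```

View pics/z29.png

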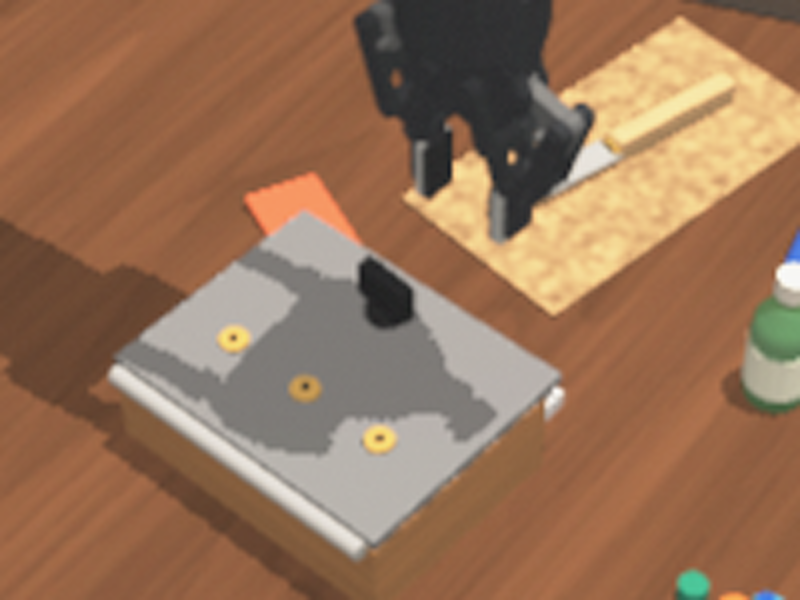

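```bash
python3 - <<'E'
from h import *
print(J(-62,0,108),proj("scene",J(-62,0,108)),proj("scene",J(-62,19,108)),proj("scene",J(-62,-19,108)),proj("top",J(-62,0,108)))
im=cv2.imread("pics/scene22.png"); cv2.imwrite("pics/z30.png",cv2.resize(im[185:220,295:340],(765,595),interpolation=cv2.INTER_NEAREST))
E
python3 -m creep '[[-0.306,-0.021,-0.006,0,-0.18,0,0],[-0.306,-0.021,-0.006,0,-0.36,0,0],[-0.306,-0.021,-0.006,0,-0.54,0,0],[-0.306,-0.021,-0.006,0,-0.72,0,0],[-0.306,-0.021,-0.006,0,-0.9,0,0],[-0.306,-0.021,-0.006,0,-1,0,0],[-0.306,-0.021,-0.006,0,-1,0,0]]' 80
python3 -m creep '[[0,0,0,0,-0.18,0,0],[0,0,0,0,-0.36,0,0],[0,0,0,0,-0.54,0,0],[0,0,0,0,-0.72,0,0],[0,0,0,0,-0.9,0,0],[0,0,0,0,-1,0,0],[0,0,0,0,-1,0,0],[0,0,0,0,-1,0,0]]'
```

```text
[531.01714173  65.70732538 108.        ] [316.03946882 199.04897974] [322.3559213 203.172412 ] [309.8086992  194.98148195] [275.88451282 258.41910151]
clock: 54.9
ee_pos: [529.1, 65.8, 197.8]
eef_rot: [[0.773, -0.004, -0.634], [0.634, -0.0, 0.773], [-0.003, -1.0, 0.002]]
ft_force: [0.5, -0.0, -0.3]
finger_gap: 0.503
clock: 55.7
ee_pos: [529.9, 65.8, 198.9]
eef_rot: [[0.101, -0.002, -0.995], [0.995, -0.0, 0.101], [-0.0, -1.0, 0.002]]
ft_force: [0.1, -0.7, 0.3]
finger_gap: 0.502
```

View pics/z30.png

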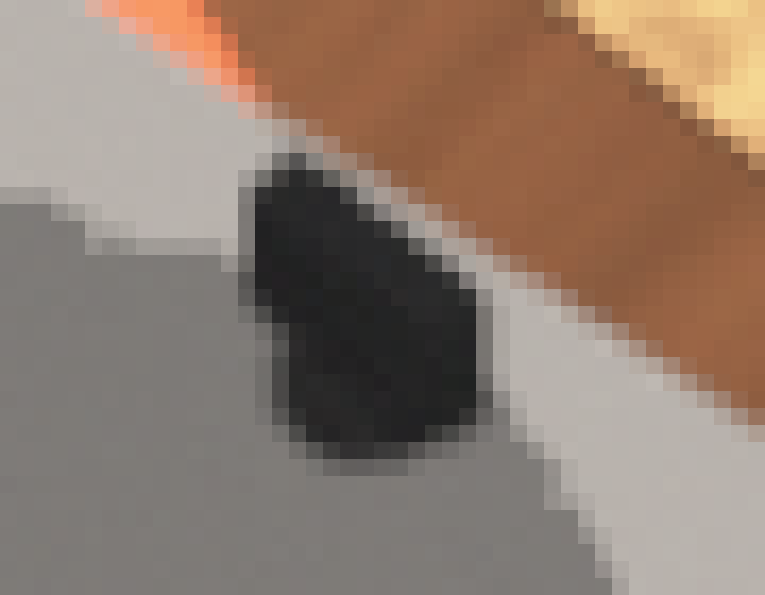

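```bash
python3 -m creep '[[0,0.2,0,0,0,0,0],[0,0.4,0,0,0,0,0],[0,0.5,0,0,0,0,0],[0,0.57,0,0,0,0,0],[0,0.57,0,0,0,0,0],[0,0.57,0,0,0,0,0],[0,0.57,0,0,0,0,0]]'
python3 - <<'E'
from h import *
snap("23"); print(bot.state()["ee_pos"].round(1))
im=cv2.imread("pics/scene23.png"); cv2.imwrite("pics/z31.png",cv2.resize(im[150:240,270:370],(666,600),interpolation=cv2.INTER_CUBIC))
E
```

```text
clock: 56.4
ee_pos: [532.1, 65.9, 87.5]
eef_rot: [[0.098, 0.003, -0.995], [0.995, 0.0, 0.098], [0.0, -1.0, -0.003]]
ft_force: [-0.4, -0.1, -0.3]
finger_gap: 0.497
[531.9  65.9  87.5]
```

View pics/z31.png

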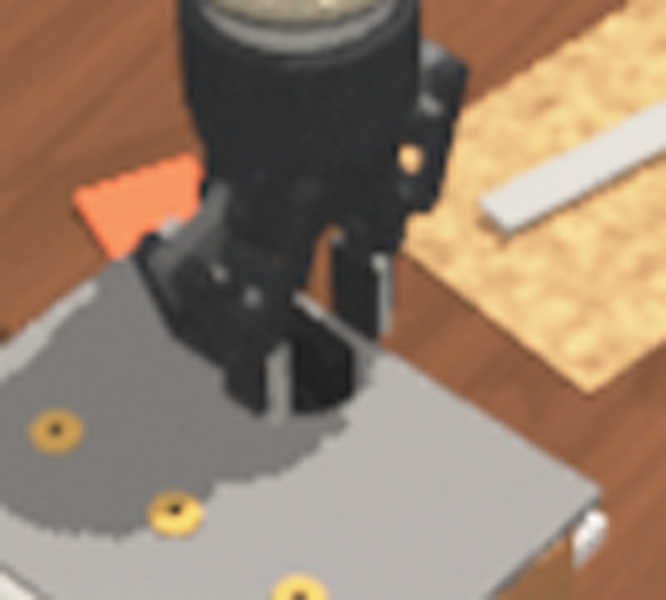

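Fingers straddle the bar. Close and push.

```bash
python3 -m creep '[[0,0,0,0,0,0,-1],[0,0,0,0,0,0,-1],[0,0,0,0,0,0,-1],[0,0,0,0,0,0,-1],[0,0,0,0,0,0,-1],[0,0,0,0,0,0,-1],[0,0,0,0,0,0,-1],[0,0,0,0,0,0,-1]]' 80
python3 -m creep '[[0,0.01,0,0,0,0,-1],[0,0.02,0,0,0,0,-1],[0,0.03,0,0,0,0,-1],[0,0.036,0,0,0,0,-1],[0,0.036,0,0,0,0,-1]]'
```

```text
clock: 57.3
ee_pos: [530.8, 66.7, 86.3]
eef_rot: [[0.098, 0.001, -0.995], [0.995, 0.001, 0.098], [0.002, -1.0, -0.001]]
ft_force: [-1.2, 5.0, 5.0]
finger_gap: 0.122
clock: 57.8
ee_pos: [530.9, 66.7, 79.8]
eef_rot: [[0.098, 0.0, -0.995], [0.995, 0.001, 0.098], [0.001, -1.0, -0.0]]
ft_force: [-1.3, 4.3, 9.3]
finger_gap: 0.119
```

```bash
python3 -m creep '[[0,0.004,0,0,0.1,0,-1],[0,0.004,0,0,0.2,0,-1],[0,0.004,0,0,0.3,0,-1],[0,0.004,0,0,0.4,0,-1],[0,0.004,0,0,0.5,0,-1],[0,0.004,0,0,0.6,0,-1],[0,0.004,0,0,0.7,0,-1],[0,0.004,0,0,0.8,0,-1],[0,0.004,0,0,0.93,0,-1],[0,0.004,0,0,0.93,0,-1]]'
python3 -m creep '[[0,0,0,0,0.1,0,-1],[0,0,0,0,0.2,0,-1],[0,0,0,0,0.3,0,-1],[0,0,0,0,0.4,0,-1],[0,0,0,0,0.5,0,-1],[0,0,0,0,0.6,0,-1],[0,0,0,0,0.7,0,-1],[0,0,0,0,0.8,0,-1],[0,0,0,0,0.95,0,-1],[0,0,0,0,0.95,0,-1],[0,0,0,0,0.95,0,-1]]'
python3 - <<'E'
from h import *
s=bot.state();print(s["ee_pos"].round(1),s["ft_force"].round(1),s["torque"].round(2),s["joint_pos"].round(2))
snap("24")
im=cv2.imread("pics/scene24.png"); cv2.imwrite("pics/z32.png",cv2.resize(im[150:240,270:370],(666,600),interpolation=cv2.INTER_CUBIC))
E
```

```text
clock: 58.8
ee_pos: [530.7, 66.5, 79.7]
eef_rot: [[0.738, -0.0, -0.675], [0.675, 0.001, 0.738], [0.0, -1.0, 0.001]]
ft_force: [-5.2, 2.9, 13.8]
finger_gap: 0.119
clock: 59.9
ee_pos: [530.3, 66.4, 79.7]
eef_rot: [[1.0, -0.001, 0.004], [-0.004, 0.001, 1.0], [-0.001, -1.0, 0.001]]
ft_force: [-4.7, 4.4, 14.7]
finger_gap: 0.118
[530.3  66.4  79.7] [-4.7  4.4 14.7] [0.68 1.13 0.  ] [0.04 0.34 1.95 0.   0.86 0.05]
```

View pics/z32.png

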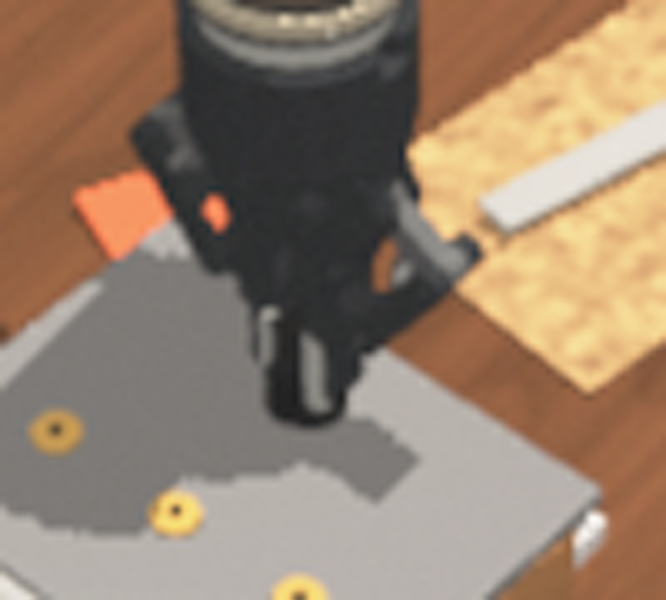

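```bash
python3 -m creep '[[0,-0.01,0,0,0,0,-1],[0,-0.01,0,0,0,0,-1],[0,-0.01,0,0,0,0,0],[0,-0.01,0,0,0,0,0],[0,-0.01,0,0,0,0,0],[0,-0.01,0,0,0,0,0],[0,-0.01,0,0,0,0,0]]'
python3 -m creep '[[0,-0.1,0,0,0,0,0],[0,-0.25,0,0,0,0,0],[0,-0.5,0,0,0,0,0],[0,-0.8,0,0,0,0,0],[0,-0.95,0,0,0,0,0],[0,-0.95,0,0,0,0,0],[0,-0.95,0,0,0,0,0]]'
python3 - <<'E'
from h import *
snap("25"); s=bot.state();print(s["ee_pos"].round(1),s["ft_force"].round(1))
im=cv2.imread("pics/scene25.png"); cv2.imwrite("pics/z33.png",cv2.resize(im[130:280,220:420],(800,600),interpolation=cv2.INTER_CUBIC))
im=cv2.imread("pics/top25.png"); cv2.imwrite("pics/z34.png",cv2.resize(im[200:320,100:350],(800,384),interpolation=cv2.INTER_CUBIC))
E
```

```text
clock: 60.7
ee_pos: [530.3, 65.6, 79.5]
eef_rot: [[1.0, -0.0, 0.004], [-0.004, -0.0, 1.0], [-0.0, -1.0, -0.0]]
ft_force: [-0.0, 0.4, 1.0]
finger_gap: 0.5
clock: 61.4
ee_pos: [531.2, 65.8, 271.3]
eef_rot: [[1.0, 0.003, 0.004], [-0.004, -0.0, 1.0], [0.003, -1.0, -0.0]]
ft_force: [0.1, 0.3, -1.3]
finger_gap: 0.503
[529.3  65.7 268.2] [-0.3 -0.4 -0.2]
```

View pics/z33.png

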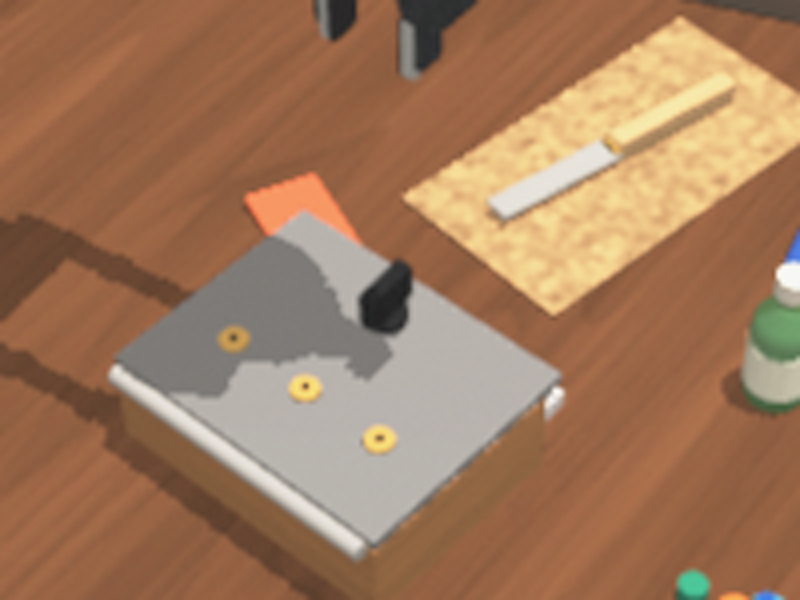

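View pics/z34.png

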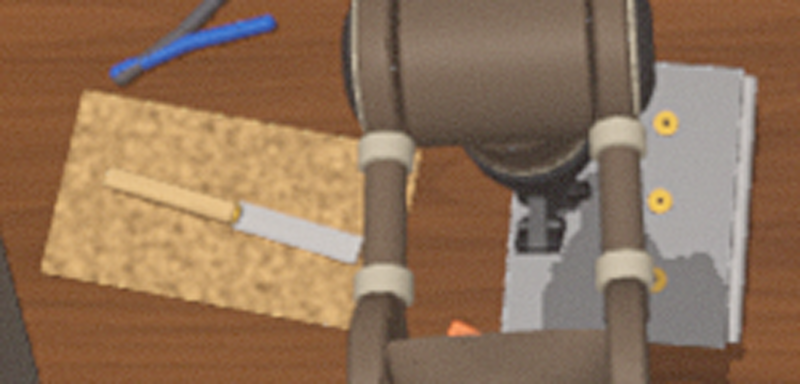

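```bash
python3 - <<'E'
from h import *
im=cv2.imread("pics/scene25.png"); k=17
z=cv2.resize(im[185:220,295:340],(45*k,35*k),interpolation=cv2.INTER_NEAREST); out=[]
for turn,h in((1.47,104),(1.2,104),(1.47,108)):
    c=z.copy()
    a=np.pi/2-turn  # bar dir: starts jig y, cw
    u=np.array([np.sin(turn),np.cos(turn)]); v=np.array([-u[1],u[0]])
    pts=[]
    for s,t in((19,6),(19,-6),(-19,-6),(-19,6)):
        q=s*u+t*v; p=proj("scene",J(-62+q[0],q[1],h)); pts.append(((p-[295,185]+.5)*k))
    cv2.polylines(c,[np.int32(pts)],True,(0,0,255) ,1); out.append(c[0:35*k,15*k:45*k])
cv2.imwrite("pics/z35.png",cv2.resize(np.hstack(out),(800,311)))
E
```

```text
(no output)
```

View pics/z35.png

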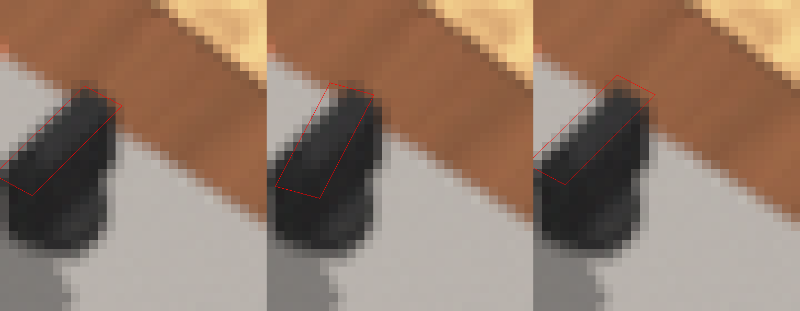

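```bash
python3 - <<'E'
from h import *
for n in("scene","top"):
    bot.get_image(n)
    for q,z in(("blade_mid",13),("mat",0)):
        d=bot.landmark_of(n,q)[0]; print(n,q,onz(n,d["xy"],z).round(1),round(d["conf"],2))
E
```

```text
scene blade_mid [522.4 320.9  13. ] 0.8
scene mat [524.2 320.5   0. ] 0.66
top blade_mid [532.6 318.2  13. ] 0.89
top mat [524.6 315.4   0. ] 0.68
```

View pics/scene25.png

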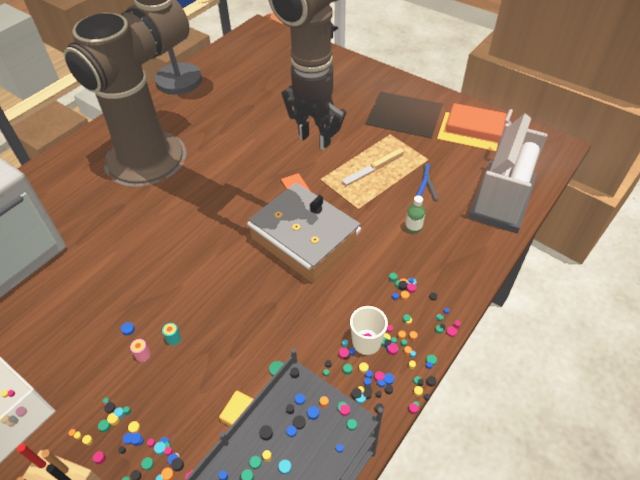

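All in place: the cover is shut, the knob turned, the blade on the mat at about (375,167) and the bystanders unmoved. Handing in.

```bash
python3 -c "
from cell import bot
print(bot.finish_job(), bot.state()['clock'])"
```

```text
the job is handed in; nothing more can be done
the job is handed in; nothing more can be done
```

I finished every step and handed the job in at about 62 s on the robot's clock; it reports no verdict.

- **Cover and blade:** I levered the cover up from the slot with the blade and swung it on to about 1.8 rad with the blade tip. The blade tool then went back on its mat.
- **Slugs:** Only two black slugs were there. I stood one in the middle well and one in the end well farthest from the robot. Each was pressed until it stopped at about 20 N, with its underside worked out at about 17 mm. That is from the gripper height, not measured directly.
- **Closing and knob:** I pushed the cover shut with the closed fingers; they pressed at 11.5 N with their tips at the cover's shut height (68 mm). I then pushed the knob in about 6.5 mm and turned it about 1.47 rad clockwise. After I let go it stayed turned and low: an outline drawn on the picture fits about 1.45 rad and about 4 mm in.
- **Final pictures:** The two cameras put the blade's middle within about 10 mm of the mat's centre. The bystanders and the pink and turquoise look-alikes look unmoved, and the gripper hung clear at about 268 mm.

No check failed. The two cameras disagreed by up to about 10 mm on the blade's position and 2 to 3 mm on the slugs. To deal with the slug difference, I gripped each slug from two directions to centre it before carrying it.

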